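Set up the padded fold-up rest and lay the long profile in it

ROBOT

A 6-joint arm with a two-finger parallel gripper is mounted at the origin on a cart in front of the work surface, level with it; the furniture and walls round the work are solid. World frame = base frame: x ahead of the robot, y to its left, z up, the work surface at z = 0. Lengths are in m, angles in rad, forces in N, time in s.
With the tool pointing down it reaches from about 0.225 to 0.875 m from the base axis. Payload 3.4 kg.
Tool frame: the origin (TCP) lies between the finger pads; the fingertips stand 17 mm ahead of it and the grasp point (between the pads) lies 2 mm behind it; y points along the fingers, z is the direction in which the jaws open and shut, and the axes are right-handed (so a half turn about y gives the same grasp; the last joint's range is limited). The gripper opens to 85 mm and grips with 20 to 120 N. Pads are 22 mm wide; open, the fingers measure 114 mm over their backs; the gripper's body (76 mm by 85 mm) begins 54 mm behind the grasp point. The pads swing forward as they close: fully open they stand 13 mm farther back than shut.
Start: joints at [-1.36, 0.276, 1.505, -0, 1.361, -0.121], TCP at [0.187, -0.544, 0.248] pointing down, gripper open.
Joint ranges: [-2.89, 2.89], [-0.75, 2.08], [0.22, 2.7], [-1.18, 4.32], [0.11, 2.71], [-2.7, 2.7]. Speed limits (rad/s): [2.57, 2.57, 3.14, 3.14, 3.14, 3.14].

INTERFACE

Orientations are given as a unit quaternion [w, x, y, z].
In Python, from rig import manip, get_image, camera_model, sign_off, spot_in, silhouettes, spot_point gives the robot as it stands.
- The arm moves only by the tool jog_arm, never from a script. Its argument "targets" is a list of rows, each a list of 3 entries, a list of its own where there are three numbers: the finger opening in m, from 0 to 0.0854, then the shift along the world's x, y, z in m, then the turn about the world's z in rad. In form: [[claw, [x, y, z], spin], ...]. A call has 1 to 10 rows; each row shifts and turns the commanded pose from where the row before left it; what a row does not reach is not made up. A row lasts 1/8 s, in which the tool goes at most 62.5 mm and 10.7 degrees, less where a joint would pass 70% of its speed; a pose out of reach is approached as far as the arm can. A call with a gripper value outside its range is refused whole. The fingers move at their own pace and stop on an object; "force" is the grip in N (left out, the last holds). Time passes only in rows, so rows that do not move let the fingers close. It gives the time, the measured TCP pose, the force and the opening at its end, in the units of the state.
- manip.get_state(): the state, without advancing time (a new reading comes with each control period).
- get_image(name): name is "side" or "top"; returns (picture, depth): 420x560x3 uint8, red, green, blue; 420x560 float32, m along the optical axis (not along the pixel's ray), 0 where there is no reading.
- camera_model(name): a dict with "mtx" (3x3 intrinsics, pixels), "world_from_camera" (4x4, takes a point from camera to world coordinates). Camera axes: x right, y up, looking along -z (the intrinsics and any distortion apply to the point x, -y, -z); pixel columns grow to the right and rows downward; lengths in m; the calibration is good to about 2 mm. A picture is of the moment at which its call begins. camera_model takes no time and is no camera call.
- sign_off(): hands the job in, once; it reports no verdict.
Trained networks look in the newest picture that a camera, given by its name, has taken for a name from the list of things; names that differ only in an ending like _2 or _b are one class to them, and where a whole thing is asked for, a point or a joint stands for the part that bears it (a point fixed in the world has none). Each returns a list of dicts, best first, with "score" (0 to 1); they miss things now and then, are a little off and sometimes report something else, mostly with a low value. They report only what shows in the picture. A call takes as long as a camera call. They do not tell look-alikes from the thing itself.
- spot_in(name, camera): "position" ([column, row] in pixels, amid what is visible of it).
- silhouettes(name, camera): "mask" (420x560 bool, what is visible of it) and "position" ([column, row] in pixels, amid what is visible of it).
- spot_point(name, camera): "position" ([column, row] in pixels: a listed point, or the origin of a listed thing).
The state is a dict: "clock": time; "qpos": joint angles; "qd": joint speeds; "effort": joint torques, N m; "position": TCP position; "ee_rot": TCP orientation; "contact_force": force on the tool from outside, world axes, zero at the start; "moment": the same for the moment, N m; "width": finger opening in m.
Only numpy, scipy, OpenCV 4.12 (cv2) and the standard library are available. Lean on these libraries where they do the work, as an engineer would, in place of code of your own. Each camera call takes 0.05 s, during which the arm holds its last target.

TASK

Fold the rest's hinged frame up until it stands against its stop, then drape the two saddle pads over its cross bar, one on each half of the bar between the side arms, with a gap between them in the middle. Then lay the longest (200 mm) of the three loose profile offcuts near the rest along the bar, centred and lying flat in the channels on top of both pads. Leave the other two offcuts and the tape measure near the rest where they are.

Things in the scene. Friction and masses are not known exactly. Their poses are not given: they have to be found in the camera images.
- rest: Grey base plate of the fold-up rest, fixed to the bench, 130 x 190 (y) x 8 mm. Origin: on the bench under the hinge line, which runs along its y, 36 mm up. z up. Folded, the frame lies towards its -x; raised, the cross bar stands at its x = +21 mm, bar centre 154 mm above the bench.
- bail (a joint): Hinge of the U-shaped aluminium frame: -1.75 rad = folded flat, 0 = raised against its stop (10 deg beyond vertical, away from the robot, bar level). Stiff (0.35 N m), stays where left. Side arms at y = +-100 mm (10 mm thick, 16 wide) carry a square cross bar, 20 x 20 mm in section, 214 mm long, its centre line 120 mm from the hinge line.
- bar_top (a point): Point on the frame: middle of the cross bar's length, on the face that is its top when raised (then 164 mm above the bench). Axes turn with the frame; raised, they are those of the rest (y along the bar, z up).
- grip_disc (a point): Centre of the round pale wooden grip disc on the frame's lift lever, beside the bar's +y end and in line with it: 48 mm diameter, 14 mm thick along y, axis along y, 53 mm clear of the side arm. 120 mm from the hinge line: 36 mm above the bench when folded, 154 mm raised. Pinch it across the 14 mm from above at any frame angle; it turns between the fingers.
- saddle_1_center (a point): Centre (32 mm up) of one of two identical loose grey saddle pads, 52 (x) x 64 (y) x 64 mm high, H-shaped, 120 g, legs down. Slot below: 28 mm wide, 44 deep, along y, roof 12 mm above this point; it goes over the 20 mm bar. Channel on top: 32 mm wide, 8 deep, along y, floor 24 mm above this point. z up; both ways round alike. Grasp across the 52 mm (x).
- saddle_2_center (a point): Centre (32 mm up) of one of two identical loose grey saddle pads, 52 (x) x 64 (y) x 64 mm high, H-shaped, 120 g, legs down. Slot below: 28 mm wide, 44 deep, along y, roof 12 mm above this point; it goes over the 20 mm bar. Channel on top: 32 mm wide, 8 deep, along y, floor 24 mm above this point. z up; both ways round alike. Grasp across the 52 mm (x).
- offcut_long_center (a point): Centre (half-way up) of the longest profile offcut, a straight pale grey U-channel 22 (x) x 200 (y) x 13 (z) mm, loose, lying flat on the bench. Axes: y along its length, z up. Grasp across the 22 mm near the middle.
- offcut_mid: Bystander: white profile offcut, 22 x 170 x 13 mm, length along y. Origin: centre of its underside.
- offcut_short: Bystander: brown profile offcut, 22 x 120 x 13 mm, length along y. Origin: centre of its underside.
- tape_measure: Bystander: tape measure, 67 x 85 x 31 mm. Origin: centre of its underside.
Things that resemble listed ones, but are neither listed nor needed, are in the scene too. Leave any turquoise look-alike of the part that bears saddle_2_center alone.

How it is judged:
On the way, in this order (a step that is already met when the one before it is completed fails the run):
1. the frame is folded up against its stop (value of joint bail above -0.08 rad), for 0.2 s.
2. one saddle pad sits over the bar, on one half of it (value of joint bail above -0.08 rad and ((x of saddle_1_center in the frame of bar_top between -0.01 and 0.01 m and z of saddle_1_center in the frame of bar_top between -0.018 and -0.006 m and (y of saddle_1_center in the frame of bar_top between 0.028 and 0.085 m or y of saddle_1_center in the frame of bar_top between -0.085 and -0.028 m) and angle between saddle_1_center's own z axis and vertical below 0.15 rad and angle between the y axis of saddle_1_center and the y axis of bar_top, either way round below 0.3 rad and linear speed of saddle_1 below 0.03 m/s) or (x of saddle_2_center in the frame of bar_top between -0.01 and 0.01 m and z of saddle_2_center in the frame of bar_top between -0.018 and -0.006 m and (y of saddle_2_center in the frame of bar_top between 0.028 and 0.085 m or y of saddle_2_center in the frame of bar_top between -0.085 and -0.028 m) and angle between saddle_2_center's own z axis and vertical below 0.15 rad and angle between the y axis of saddle_2_center and the y axis of bar_top, either way round below 0.3 rad and linear speed of saddle_2 below 0.03 m/s))), for 0.2 s.
3. both pads sit over the bar, one on each half (value of joint bail above -0.08 rad and (((x of saddle_1_center in the frame of bar_top between -0.01 and 0.01 m and z of saddle_1_center in the frame of bar_top between -0.018 and -0.006 m and y of saddle_1_center in the frame of bar_top between 0.028 and 0.085 m and angle between saddle_1_center's own z axis and vertical below 0.15 rad and angle between the y axis of saddle_1_center and the y axis of bar_top, either way round below 0.3 rad and linear speed of saddle_1 below 0.03 m/s) and (x of saddle_2_center in the frame of bar_top between -0.01 and 0.01 m and z of saddle_2_center in the frame of bar_top between -0.018 and -0.006 m and y of saddle_2_center in the frame of bar_top between -0.085 and -0.028 m and angle between saddle_2_center's own z axis and vertical below 0.15 rad and angle between the y axis of saddle_2_center and the y axis of bar_top, either way round below 0.3 rad and linear speed of saddle_2 below 0.03 m/s)) or ((x of saddle_1_center in the frame of bar_top between -0.01 and 0.01 m and z of saddle_1_center in the frame of bar_top between -0.018 and -0.006 m and y of saddle_1_center in the frame of bar_top between -0.085 and -0.028 m and angle between saddle_1_center's own z axis and vertical below 0.15 rad and angle between the y axis of saddle_1_center and the y axis of bar_top, either way round below 0.3 rad and linear speed of saddle_1 below 0.03 m/s) and (x of saddle_2_center in the frame of bar_top between -0.01 and 0.01 m and z of saddle_2_center in the frame of bar_top between -0.018 and -0.006 m and y of saddle_2_center in the frame of bar_top between 0.028 and 0.085 m and angle between saddle_2_center's own z axis and vertical below 0.15 rad and angle between the y axis of saddle_2_center and the y axis of bar_top, either way round below 0.3 rad and linear speed of saddle_2 below 0.03 m/s)))), for 0.2 s.
At the end, for the whole second after the job is handed in: Frame within 0.08 rad of its stop; one pad seated on each half of the bar (height within 6 mm, across 10 mm, centre 28 to 85 mm from mid-bar); the 200 mm offcut at rest, flat on both channel floors, along the bar within 0.15 rad, within 40 mm of the middle lengthwise, 15 mm across (all of step 3 and x of offcut_long_center in the frame of bar_top between -0.015 and 0.015 m and y of offcut_long_center in the frame of bar_top between -0.04 and 0.04 m and z of offcut_long_center in the frame of bar_top between 0.013 and 0.0235 m and angle between the y axis of offcut_long_center and the y axis of bar_top, either way round below 0.15 rad and angle between the z axis of offcut_long_center and the z axis of rest, either way round below 0.15 rad and linear speed of offcut_long below 0.02 m/s); the robot touches nothing.
It fails at once if the 170 mm offcut is moved by more than 30 mm (distance of offcut_mid from where it was at the start of the episode above 0.03 m).
It fails at once if the 120 mm offcut is moved by more than 30 mm (distance of offcut_short from where it was at the start of the episode above 0.03 m).
It fails at once if the tape measure is moved by more than 30 mm (distance of tape_measure from where it was at the start of the episode above 0.03 m).
It also fails if it takes over 72 s, if anything falls off the work surface, if the arm or the gripper's body presses on something with over 40 N, if the wrist force passes 120 N, or if a joint passes its speed limit or range.

## Working session

There is one attempt and no reset: what is moved stays moved. The work goes in short steps, Python scripts to look and compute and a tool call to move; the robot and the scene stay as the last step left them, time stands still between calls to the robot, and variables do not carry over. Pictures are saved under pics/ and viewed, and the job is handed in when it is done.

Besides the shell and the picture viewer there is one more tool, called as name(argument=value, ...) on one line, values as JSON. jog_arm: Moves the arm, as the interface text tells. Its arguments: {"type":"object","properties":{"targets":{"type":"array","items":{"type":"array"}},"force":{"type":"number"}},"required":["targets"]}

```bash
mkdir -p pics; ls; cat > h.py <<'E'
import numpy as np, cv2
from rig import manip, get_image, camera_model, sign_off, spot_in, silhouettes, spot_point
def unproj(cam,px,d):
    m=camera_model(cam);K=np.array(m["mtx"]);T=np.array(m["world_from_camera"])
    x=(px[0]-K[0,2])/K[0,0]*d;y=(px[1]-K[1,2])/K[1,1]*d
    return (T@np.array([x,-y,-d,1]))[:3]
def cloud(cam,dep):
    m=camera_model(cam);K=np.array(m["mtx"]);T=np.array(m["world_from_camera"])
    v,u=np.mgrid[:420,:560]
    x=(u-K[0,2])/K[0,0]*dep;y=(v-K[1,2])/K[1,1]*dep
    P=np.stack([x,-y,-dep,np.ones_like(dep)],-1)@T.T
    return P[...,:3]
def ray_z(cam,px,z):
    m=camera_model(cam);T=np.array(m["world_from_camera"])
    a=unproj(cam,px,1.0);c=T[:3,3]
    return c+(a-c)*(z-c[2])/(a[2]-c[2])
def save(img,n): cv2.imwrite("pics/"+n,cv2.cvtColor(img,cv2.COLOR_RGB2BGR))
E
python3 - <<'E'
from h import *
np.set_printoptions(precision=3,suppress=True)
for c in("top","side"):
    im,d=get_image(c);save(im,c+"0.png");np.savez(c+"0.npz",im=im,d=d)
    m=camera_model(c);print(c,{k:np.array(v) for k,v in m.items()})
    for n in("grip_disc","saddle_1_center","offcut_long_center","offcut_mid","offcut_short","tape_measure","rest","bar_top"):
        print(n,[(np.array(r["position"]).round(1).tolist(),round(r["score"],2)) for r in spot_point(n,c)])
print(manip.get_state())
E
```

```text
pics
top {'mtx': array([[484.453,   0.   , 277.223],
       [  0.   , 484.453, 204.24 ],
       [  0.   ,   0.   ,   1.   ]]), 'world_from_camera': array([[-0.024,  0.993, -0.114,  0.476],
       [-1.   , -0.024,  0.001, -0.017],
       [-0.001,  0.114,  0.994,  1.429],
       [ 0.   ,  0.   ,  0.   ,  1.   ]])}
grip_disc [([200.7, 252.3], 0.89), ([409.9, 241.3], 0.36)]
saddle_1_center [([410.1, 246.6], 0.8), ([200.5, 254.7], 0.53)]
offcut_long_center [([133.3, 268.2], 0.84)]
offcut_mid [([231.7, 154.0], 0.57)]
offcut_short [([324.1, 152.9], 0.69)]
tape_measure [([370.0, 172.2], 0.61)]
rest [([261.3, 218.4], 0.76)]
bar_top []
side {'mtx': array([[480.728,   0.   , 274.793],
       [  0.   , 480.728, 210.977],
       [  0.   ,   0.   ,   1.   ]]), 'world_from_camera': array([[ 0.999, -0.028,  0.018,  0.643],
       [ 0.032,  0.665, -0.747, -0.967],
       [ 0.009,  0.747,  0.665,  1.008],
       [ 0.   ,  0.   ,  0.   ,  1.   ]])}
grip_disc [([237.3, 191.2], 0.92)]
saddle_1_center [([222.9, 363.8], 0.85)]
offcut_long_center [([236.2, 158.8], 0.84)]
offcut_mid [([333.9, 219.6], 0.63)]
offcut_short [([335.1, 298.2], 0.78)]
tape_measure [([312.2, 339.8], 0.73), ([223.4, 226.6], 0.5)]
rest [([268.0, 240.2], 0.64)]
bar_top [([220.5, 228.0], 0.56)]
{'clock': 0.9, 'qpos': array([-1.36 ,  0.276,  1.505, -0.   ,  1.361, -0.121]), 'qd': array([-0.001,  0.   ,  0.002,  0.001, -0.   ,  0.001]), 'effort': array([ -0.   , -41.664, -24.61 ,  -0.   ,  -0.   ,   0.   ]), 'position': array([ 0.187, -0.544,  0.248]), 'ee_rot': array([-0.117,  0.117, -0.697,  0.697]), 'contact_force': array([ 0.347, -0.35 ,  0.904]), 'moment': array([-0.033,  0.037,  0.02 ]), 'width': 0.08537585772592195}
```

View pics/top0.png

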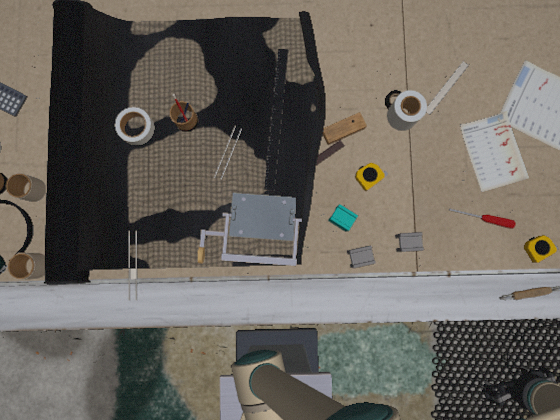

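View pics/side0.png

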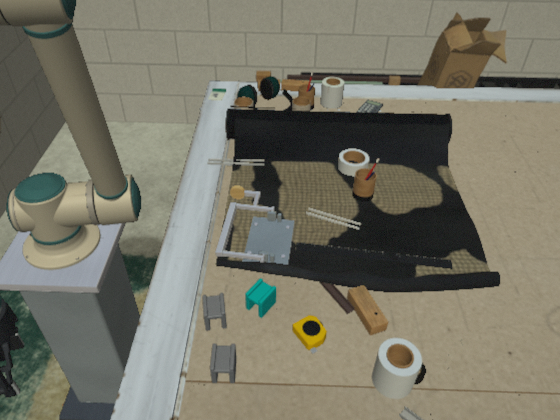

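The top view shows the rest with its plate at about (264,216), the folded bar at (260,260) and the grip disc at (201,253). The grey pads are at (361,256) and (410,242), with the turquoise look-alike at (343,216). The long offcut is at (133,265), the mid one at (228,152), the short one at (330,153) and the tape at (370,176). Next I'll measure them.

```bash
python3 - <<'E'
from h import *
np.set_printoptions(precision=4,suppress=True)
z=np.load("top0.npz");im,d=z["im"],z["d"]
P=cloud("top",d)
x0,x1,y0,y1=110,440,120,310
def crop(b,n,s):
    x0,y0,x1,y1=b
    save(cv2.resize(im[y0:y1,x0:x1],None,fx=s,fy=s,interpolation=cv2.INTER_CUBIC),n)
crop((190,180,310,275),"rest_zoom.png",6)
crop((110,220,160,310),"off_zoom.png",6)
crop((320,195,440,275),"pads_zoom.png",6)
# height-segmented regions
Z=P[...,2]
def comp(b,zlo,zhi,name):
    x0,y0,x1,y1=b
    q=P[y0:y1,x0:x1].reshape(-1,3); q=q[(q[:,2]>zlo)&(q[:,2]<zhi)]
    if len(q)<4: print(name,"few",len(q));return
    r=cv2.minAreaRect(q[:,:2].astype(np.float32)*1000)
    print(name,len(q),"med",np.median(q,0),"rect",np.round(r[0],1),np.round(r[1],1),round(r[2],1),"z",np.percentile(q[:,2],[5,50,95]))
comp((345,240,380,272),.03,.09,"padA")
comp((392,226,430,256),.03,.09,"padB")
comp((345,240,380,272),.058,.09,"padA top")
comp((392,226,430,256),.058,.09,"padB top")
comp((110,220,150,310),.006,.05,"offlong")
comp((192,240,208,268),.02,.09,"disc")
comp((215,254,300,266),.02,.09,"bar")
comp((228,190,298,245),.004,.012,"plate")
q=P[260:275,240:280,2];print("bench",np.median(P[280:290,200:400],(0,1)),np.median(P[255:262,320:340],(0,1)))
E
```

```text
padA 440 med [ 0.4785 -0.2519  0.0594] rect [ 479.2 -253.3] [52.1 64.8] 11.1 z [0.0524 0.0594 0.0679]
padB 449 med [ 0.5172 -0.3905  0.0599] rect [ 517.4 -394.3] [51.9 66.3] 1.8 z [0.0513 0.0599 0.0686]
padA top 274 med [ 0.4776 -0.2527  0.0624] rect [ 479.2 -253.7] [52.1 63.8] 11.1 z [0.0584 0.0624 0.0686]
padB top 291 med [ 0.5167 -0.3922  0.0628] rect [ 517.4 -393.3] [51.9 63.7] 1.8 z [0.0583 0.0628 0.0694]
offlong 1872 med [0.5062 0.4254 0.0108] rect [473.6 413.2] [115.2 258.3] 89.3 z [0.0064 0.0108 0.0286]
disc 144 med [0.5027 0.1986 0.0529] rect [504.5 200.4] [15.  65.6] 87.0 z [0.0351 0.0529 0.066 ]
bar 618 med [0.4793 0.0281 0.0494] rect [477.8  33.2] [222.1  31.5] 88.7 z [0.0319 0.0494 0.0547]
plate 2593 med [0.6058 0.0259 0.0085] rect [602.7  25.8] [204.7 160.1] 88.6 z [0.0047 0.0085 0.0115]
bench [ 0.4031 -0.0764  0.0045] [ 0.4773 -0.167   0.001 ]
```

```bash
sleep 1; python3 - <<'E'
import cv2,numpy as np
a=[cv2.imread("pics/"+n) for n in("rest_zoom.png","pads_zoom.png")]
print([i.shape for i in a])
E
```

```text
[(570, 720, 3), (480, 720, 3)]
```

View pics/rest_zoom.png

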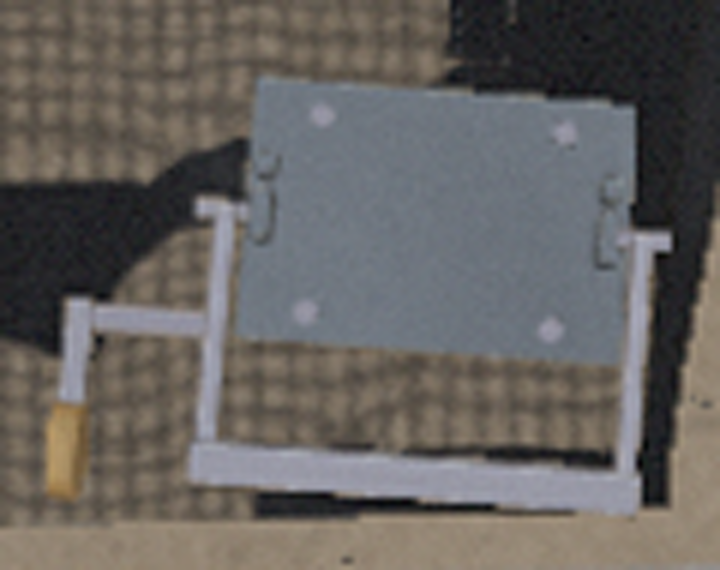

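View pics/pads_zoom.png

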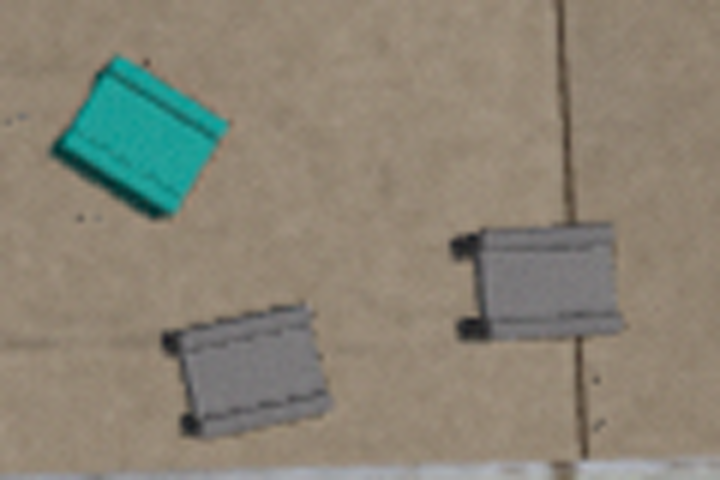

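View pics/off_zoom.png

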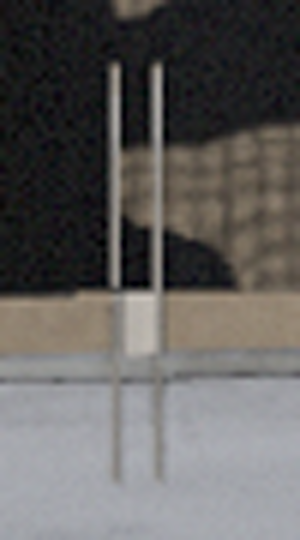

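The zooms show the disc at about zoom (67,450), the bar from zoom (190,462) to (640,497), the plate turned slightly, and the pads with their channels running nearly along y. I'll refine these poses by intersecting mask pixels with the known height planes.

```bash
python3 - <<'E'
from h import *
from scipy.spatial.transform import Rotation as R
np.set_printoptions(precision=4,suppress=True)
z=np.load("top0.npz");im=z["im"]
def fz(zm,off,zz): return [ray_z("top",(off[0]+(u+.5)/6-.5,off[1]+(v+.5)/6-.5),zz)[:2] for u,v in zm]
def quad(n,c,off,zz):
    q=np.array(fz(c,off,zz)); r=cv2.minAreaRect((q*1000).astype(np.float32))
    print(n,"mean",q.mean(0),"edges",[np.linalg.norm(q[i]-q[i-1]).round(4) for i in range(4)],"rect",np.round(r[0],1),np.round(r[1],1),r[2])
    for i in range(4):
        e=q[i]-q[i-1];print("   ang",np.arctan2(e[1],e[0]).round(3),end="")
    print()
quad("plate",[(262,78),(636,105),(616,363),(236,338)],(190,180),.008)
quad("bar",[(190,445),(640,478),(640,515),(190,482)],(190,180),.046)
quad("padA",[(180,350),(305,306),(330,407),(202,437)],(320,195),.064)
quad("padB",[(478,230),(612,224),(624,332),(488,339)],(320,195),.064)
quad("off",[(110,62),(162,62),(162,481),(112,481)],(110,220),.013)
quad("discedge",[(50,404),(87,404),(80,500),(46,498)],(190,180),.050)
for n in("grip_disc","saddle_1_center","offcut_long_center","offcut_mid"):
    for c in("top",):
        for r in silhouettes(n,c):
            m=r["mask"];print(n,m.sum(),r["score"],np.array(r["position"]))
            zz={"g":.05,"s":.064,"o":.013}[n[0]]
            vs,us=np.nonzero(m);q=np.array([ray_z(c,(u,v),zz)[:2] for u,v in zip(us,vs)])
            rr=cv2.minAreaRect((q*1000).astype(np.float32));print("   ",np.round(rr[0],1),np.round(rr[1],1),round(rr[2],1),"mean",q.mean(0))
# side cross-check
for n,zz,px in(("disc",.036,(237.3,191.2)),("padA",.032,None),("padB",.032,(222.9,363.8)),("off",.0065,(236.2,158.8)),("rest",0,(268,240.2))):
    if px: print("side",n,ray_z("side",px,zz))
for n,zz,px in(("disc",.036,(200.7,252.3)),("padB",.032,(410.1,246.6)),("off",.0065,(133.3,268.2)),("rest",0,(261.3,218.4))):
    print("top",n,ray_z("top",px,zz))
s=manip.get_state();q=s["ee_rot"];M=R.from_quat([q[1],q[2],q[3],q[0]]).as_matrix();print(M,s["clock"])
E
```

```text
plate mean [0.604  0.0254] edges [np.float64(0.1287), np.float64(0.1849), np.float64(0.1273), np.float64(0.1859)] rect [603.7  25.7] [187.  128.6] 84.45310974121094
   ang -0.112   ang -1.668   ang 3.037   ang 1.481
bar mean [0.4777 0.0375] edges [np.float64(0.0174), np.float64(0.2135), np.float64(0.0174), np.float64(0.2132)] rect [477.7  37.6] [214.7  17.3] 84.45808410644531
   ang -0.011   ang -1.668   ang 3.113   ang 1.474
padA mean [ 0.4778 -0.2523] edges [np.float64(0.0414), np.float64(0.0623), np.float64(0.0481), np.float64(0.0615)] rect [ 479.4 -252. ] [48.1 61.9] 11.663856506347656
   ang 0.209   ang -1.26   ang -2.943   ang 1.774
padB mean [ 0.518  -0.3929] edges [np.float64(0.051), np.float64(0.063), np.float64(0.0506), np.float64(0.0637)] rect [ 518.2 -393.1] [51.  64.3] 1.5557669401168823
   ang 0.039   ang -1.55   ang -3.089   ang 1.598
off mean [0.4722 0.4057] edges [np.float64(0.2012), np.float64(0.0254), np.float64(0.2011), np.float64(0.024)] rect [472.2 406. ] [202.   25.3] 0.519433319568634
   ang 0.016   ang -1.595   ang -3.133   ang 1.547
discedge mean [0.495  0.2018] edges [np.float64(0.0441), np.float64(0.0175), np.float64(0.0451), np.float64(0.0161)] rect [495.3 202.1] [17.5 45.1] 85.42142486572266
   ang -0.048   ang -1.595   ang 3.062   ang 1.489
grip_disc 1039 0.73 [237.9 254. ]
    [535.6  66.4] [282.8 137.1] 87.9 mean [0.5073 0.0801]
saddle_1_center 421 0.63 [412.1 244.4]
    [ 517.3 -387.4] [52.8 71.4] 4.3 mean [ 0.5171 -0.3897]
offcut_mid 320 0.64 [228.5 160.7]
    [771.  134.3] [ 24.5 119.9] 66.8 mean [0.7716 0.1339]
side disc [0.4947 0.2141 0.036 ]
side padB [ 0.5171 -0.3921  0.032 ]
side off [0.4698 0.4312 0.0065]
side rest [0.6002 0.0345 0.    ]
top disc [0.5024 0.2035 0.036 ]
top padB [ 0.5043 -0.3973  0.032 ]
top off [0.4616 0.4047 0.0065]
top rest [0.5986 0.0293 0.    ]
[[-0.9455 -0.      0.3257]
 [-0.3257 -0.0001 -0.9455]
 [ 0.     -1.      0.0001]] 1.1
```

```bash
python3 - <<'E'
from h import *
np.set_printoptions(precision=3,suppress=True,linewidth=200)
z=np.load("top0.npz");P=cloud("top",z["d"])
print("top z rows 228-304, cols 126-142")
for v in list(range(226,306,6))+[271,273,275,277]: print(v,P[v,124:144,2].round(3))
z=np.load("side0.npz");P=cloud("side",z["d"]);im=z["im"]
save(cv2.resize(im[145:210,195:275],None,fx=9,fy=9,interpolation=cv2.INTER_CUBIC),"side_off.png")
print("side")
for v in range(152,172): print(v,P[v,236,:],P[v,220],P[v,255])
E
```

```text
top z rows 228-304, cols 126-142
226 [0.006 0.008 0.009 0.004 0.006 0.005 0.008 0.007 0.003 0.004 0.006 0.011 0.006 0.002 0.01  0.009 0.006 0.001 0.008 0.009]
232 [0.004 0.007 0.004 0.012 0.008 0.011 0.013 0.008 0.002 0.01  0.01  0.009 0.011 0.01  0.004 0.002 0.006 0.005 0.01  0.009]
238 [0.012 0.006 0.011 0.004 0.007 0.012 0.008 0.007 0.    0.011 0.003 0.01  0.014 0.001 0.006 0.006 0.004 0.004 0.005 0.008]
244 [0.008 0.01  0.008 0.01  0.005 0.015 0.007 0.009 0.003 0.008 0.006 0.008 0.011 0.003 0.008 0.006 0.004 0.006 0.003 0.009]
250 [0.006 0.006 0.008 0.004 0.008 0.015 0.012 0.003 0.005 0.005 0.006 0.008 0.012 0.002 0.009 0.009 0.006 0.005 0.003 0.   ]
256 [ 0.008  0.013  0.015  0.006  0.003  0.015  0.008  0.002  0.006  0.004  0.003 -0.     0.016  0.002  0.008  0.007  0.005  0.006  0.005  0.003]
262 [0.015 0.004 0.015 0.01  0.015 0.012 0.007 0.011 0.007 0.009 0.011 0.017 0.015 0.003 0.01  0.008 0.004 0.009 0.008 0.003]
268 [0.016 0.017 0.019 0.014 0.018 0.015 0.016 0.013 0.012 0.019 0.011 0.006 0.013 0.013 0.01  0.013 0.015 0.011 0.012 0.013]
274 [-0.005  0.003  0.003  0.003 -0.   
[... 1985 characters left out ...]
 [0.471 0.41  0.012] [0.414 0.416 0.006] [0.538 0.418 0.009]
162 [0.472 0.403 0.013] [0.416 0.4   0.013] [0.538 0.413 0.008]
163 [0.472 0.399 0.011] [0.416 0.396 0.012] [0.539 0.398 0.015]
164 [0.473 0.393 0.011] [0.416 0.397 0.007] [0.539 0.397 0.011]
165 [0.473 0.386 0.012] [0.416 0.393 0.005] [0.539 0.397 0.007]
166 [0.473 0.387 0.008] [0.417 0.387 0.005] [0.54  0.389 0.008]
167 [0.474 0.38  0.008] [0.417 0.384 0.003] [0.54  0.383 0.008]
168 [0.475 0.374 0.009] [0.418 0.38  0.002] [0.54  0.379 0.007]
169 [0.476 0.364 0.012] [0.418 0.374 0.002] [0.541 0.367 0.012]
170 [0.475 0.367 0.005] [0.42  0.36  0.008] [0.541 0.369 0.006]
171 [0.476 0.358 0.008] [0.421 0.355 0.008] [0.541 0.362 0.006]
```

View pics/side_off.png

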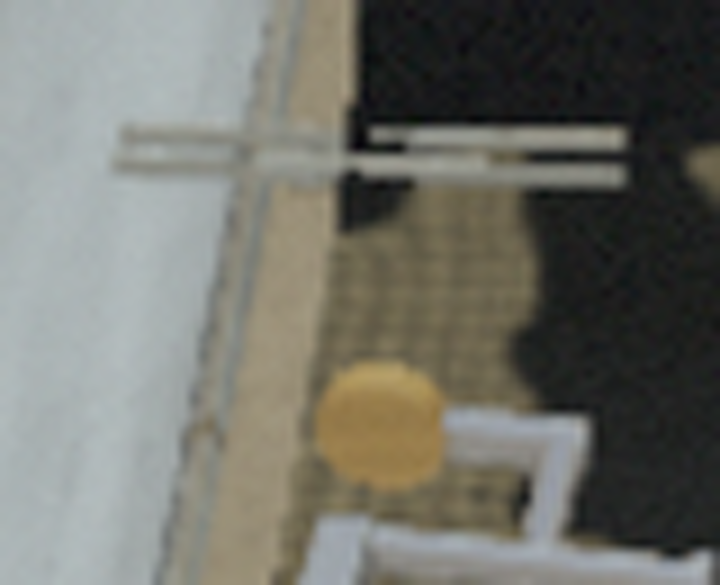

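```bash
python3 - <<'E'
from h import *
np.set_printoptions(precision=4,suppress=True,linewidth=200)
for c,b in(("side",(225,180,250,205)),("top",(190,240,210,270))):
    z=np.load(c+"0.npz");P=cloud(c,z["d"]);h=cv2.cvtColor(z["im"],cv2.COLOR_RGB2HSV).astype(int)
    m=np.zeros(z["d"].shape,bool);x0,y0,x1,y1=b
    m[y0:y1,x0:x1]=((h[...,1]>110)&(h[...,2]>110))[y0:y1,x0:x1]
    vs,us=np.nonzero(m);q=P[m];print(c,len(q),"px",us.min(),us.max(),vs.min(),vs.max(),us.mean(),vs.mean(),"med",np.median(q,0),"mean",q.mean(0))
    print(np.percentile(q,[3,97],axis=0))
# bar in side view: plane check via projecting expected points
def proj(c,p):
    m=camera_model(c);K=np.array(m["mtx"]);T=np.linalg.inv(np.array(m["world_from_camera"]))
    q=T@np.r_[p,1];return np.array([K[0,0]*q[0]/-q[2]+K[0,2],K[1,1]*-q[1]/-q[2]+K[1,2]])
u=np.array([.9953,-.0966,0]);v=np.array([.0966,.9953,0]);H=np.array([.5971,.0259,.036])
for a in(0,.05,.1,.15):
    D=H-.12*np.cos(a)*u+.12*np.sin(a)*np.array([0,0,1])
    print(a,"disc side",proj("side",D+.158*v),proj("top",D+.165*v+[0,0,.024]),"bar +y end top near edge",proj("side",D-.107*v+[0,0,.01]-.01*u),proj("side",D+.107*v+[0,0,.01]-.01*u))
im=np.load("side0.npz")["im"];save(cv2.resize(im[180:270,205:305],None,fx=8,fy=8,interpolation=cv2.INTER_CUBIC),"side_rest.png")
E
```

```text
side 142 px 230 243 186 198 236.91549295774647 192.24647887323943 med [0.4952 0.2004 0.0443] mean [0.495  0.2003 0.043 ]
[[0.4754 0.1944 0.0204]
 [0.5144 0.2052 0.0627]]
top 46 px 198 203 247 262 201.0 255.3695652173913 med [0.4915 0.1971 0.057 ] mean [0.4932 0.1948 0.0865]
[[0.4748 0.1938 0.0469]
 [0.5142 0.2084 0.0671]]
0 disc side [236.1935 195.0711] [199.9968 255.2984] bar +y end top near edge [214.1796 253.4054] [229.7019 202.8263]
0.05 disc side [236.1561 193.6098] [199.6594 255.2253] bar +y end top near edge [214.0692 251.8968] [229.6457 201.3429]
0.1 disc side [236.2127 192.153 ] [199.3297 255.0437] bar +y end top near edge [214.0666 250.3938] [229.6861 199.8639]
0.15 disc side [236.3639 190.7042] [199.0087 254.7528] bar +y end top near edge [214.1728 248.9001] [229.8238 198.3932]
```

View pics/side_rest.png

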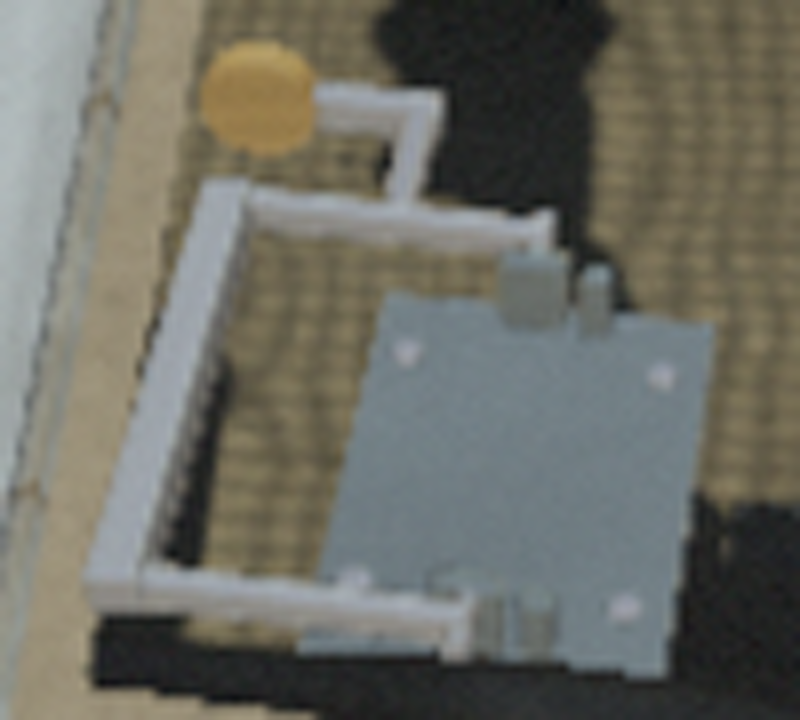

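jog_arm(targets=[[0.05,[0.02,0.05,0],-0.043],[0.05,[0.02,0.05,0],-0.043],[0.05,[0.02,0.05,0],-0.043],[0.05,[0.02,0.05,0],-0.043],[0.05,[0.02,0.05,0],-0.043],[0.05,[0.02,0.05,0],-0.043],[0.05,[0.02,0.05,0],-0.043],[0.05,[0.02,0.05,0],-0.043],[0.05,[0.02,0.05,0],-0.043],[0.05,[0.02,0.05,0],-0.042]], force=40)

```text
clock: 2.35
position: [0.3878, -0.0421, 0.2487]
ee_rot: [0.034, -0.035, -0.706, 0.706]
contact_force: [0.7, 0.5, 0.4]
width: 0.0497
```

jog_arm(targets=[[0.05,[0.021,0.05,-0.01],0],[0.05,[0.021,0.05,-0.02],0],[0.05,[0.022,0.05,-0.03],0],[0.05,[0.022,0.05,-0.03],0],[0.05,[0.021,0.044,-0.038],0],[0.05,[0,0,0],0],[0.05,[0,0,0],0]])

```text
clock: 3.22
position: [0.494, 0.2, 0.1203]
ee_rot: [0.034, -0.034, -0.706, 0.707]
contact_force: [0.3, -1.0, 0.8]
width: 0.0499
```

```bash
python3 - <<'E'
from h import *
a,_=get_image("top");b,_=get_image("side")
s=cv2.resize(a[200:300,160:310],(600,400),interpolation=cv2.INTER_CUBIC)
save(s,"top1.png");save(cv2.resize(b[110:260,190:340],(600,600),interpolation=cv2.INTER_CUBIC),"side1.png")
E
```

```text
(no output)
```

View pics/top1.png

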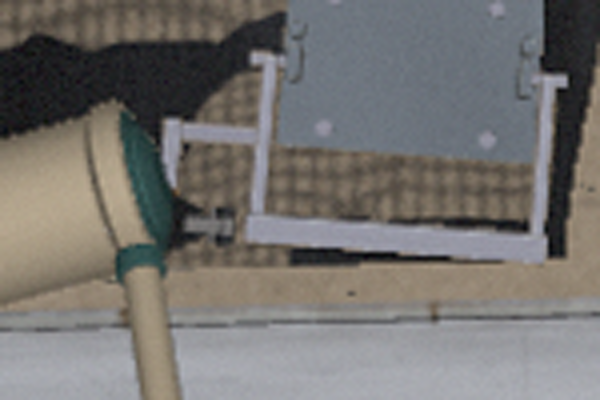

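View pics/side1.png

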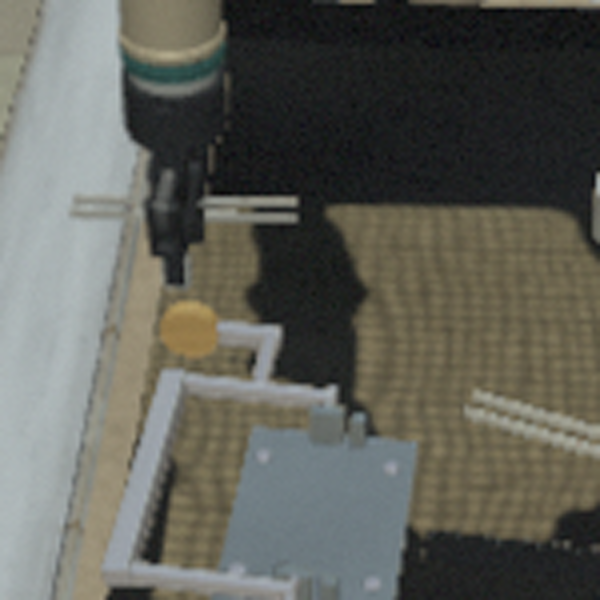

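The gripper stands above the disc (side crop, around (185,290) over the disc at (190,328)). I'll go down and pinch it.

jog_arm(targets=[[0.05,[0,0,-0.03],0],[0.05,[0,0,-0.03],0],[0.05,[0,0,-0.018],0],[0.04,[0,0,0],0],[0.03,[0,0,0],0],[0.022,[0,0,0],0],[0.018,[0,0,0],0],[0.018,[0,0,0],0]], force=30)

```text
clock: 4.32
position: [0.4952, 0.2016, 0.0432]
ee_rot: [-0.034, 0.035, 0.707, -0.705]
contact_force: [-0.7, 5.0, 0.7]
width: 0.0182
```

jog_arm(targets=[[0.018,[0.0003,0.003,0],0],[0.018,[0,0,0],0],[0.01,[0,0,0],0],[0.0,[0,0,0],0],[0.0,[0,0,0],0],[0.0,[0,0,0],0]], force=40)

```text
clock: 5.08
position: [0.4945, 0.2037, 0.0423]
ee_rot: [-0.035, 0.034, 0.706, -0.706]
contact_force: [-1.0, 5.0, -0.4]
width: 0.0132
```

```bash
python3 - <<'E'
import numpy as np
u=np.array([.9953,-.0966]);r=.1197;p0=np.pi-.067
a=np.r_[0,np.cumsum([.07]+[.14]*10+[.1]+[.06]*3+[.03]*2)];print(a)
s=[np.r_[r*np.cos(p0-t)*u,r*np.sin(p0-t)] for t in a]
for t,d in zip(a[1:],np.diff(s,axis=0)): print(round(t,2),d.round(4).tolist())
E
```

```text
[0.   0.07 0.21 0.35 0.49 0.63 0.77 0.91 1.05 1.19 1.33 1.47 1.57 1.63
 1.69 1.75 1.78 1.81]
0.07 [0.0008, -0.0001, 0.0083]
0.21 [0.0034, -0.0003, 0.0164]
0.35 [0.0057, -0.0006, 0.0157]
0.49 [0.0078, -0.0008, 0.0148]
0.63 [0.0098, -0.0009, 0.0136]
0.77 [0.0116, -0.0011, 0.0121]
0.91 [0.0131, -0.0013, 0.0103]
1.05 [0.0144, -0.0014, 0.0084]
1.19 [0.0155, -0.0015, 0.0063]
1.33 [0.0162, -0.0016, 0.004]
1.47 [0.0166, -0.0016, 0.0017]
1.57 [0.0119, -0.0012, -0.0002]
1.63 [0.0071, -0.0007, -0.0007]
1.69 [0.0071, -0.0007, -0.0011]
1.75 [0.007, -0.0007, -0.0015]
1.78 [0.0035, -0.0003, -0.0009]
1.81 [0.0034, -0.0003, -0.001]
```

jog_arm(targets=[[0.0,[0.001,0.0,0.008],0],[0.0,[0.0035,-0.0003,0.0165],0],[0.0,[0.0057,-0.0006,0.0157],0],[0.0,[0.0078,-0.0008,0.0148],0]], force=50)

```text
clock: 5.58
position: [0.511, 0.202, 0.0957]
ee_rot: [-0.036, 0.033, 0.706, -0.706]
contact_force: [2.3, 6.1, -12.8]
width: 0.0135
```

jog_arm(targets=[[0.0,[0.0098,-0.0009,0.0136],0],[0.0,[0.0116,-0.0011,0.0121],0],[0.0,[0.0131,-0.0013,0.0103],0],[0.0,[0.0144,-0.0014,0.0084],0]])

```text
clock: 6.08
position: [0.5562, 0.1976, 0.1393]
ee_rot: [-0.039, 0.03, 0.706, -0.706]
contact_force: [-6.1, 6.2, -6.1]
width: 0.0134
```

jog_arm(targets=[[0.0,[0.0155,-0.0015,0.0063],0],[0.0,[0.0162,-0.0016,0.004],0],[0.0,[0.0166,-0.0016,0.0017],0],[0.0,[0.012,-0.0012,-0.0002],0]])

```text
clock: 6.58
position: [0.6181, 0.1916, 0.1531]
ee_rot: [-0.038, 0.031, 0.706, -0.706]
contact_force: [-6.5, 3.9, 3.8]
width: 0.0132
```

jog_arm(targets=[[0.0,[0.007,-0.0007,-0.0007],0],[0.0,[0.007,-0.0007,-0.0011],0],[0.0,[0,0,0],0]])

```text
clock: 6.95
position: [0.6336, 0.1901, 0.1514]
ee_rot: [-0.036, 0.032, 0.706, -0.706]
contact_force: [-3.4, 3.9, 3.4]
width: 0.0136
```

```bash
python3 - <<'E'
from h import *
s=manip.get_state();print(s["position"],s["contact_force"])
b,_=get_image("side")
save(cv2.resize(b[110:260,190:340],(600,600),interpolation=cv2.INTER_CUBIC),"side2.png")
E
```

```text
[0.63362493 0.19007011 0.15143463] [-3.41686435  3.91189576  3.43088467]
```

View pics/side2.png

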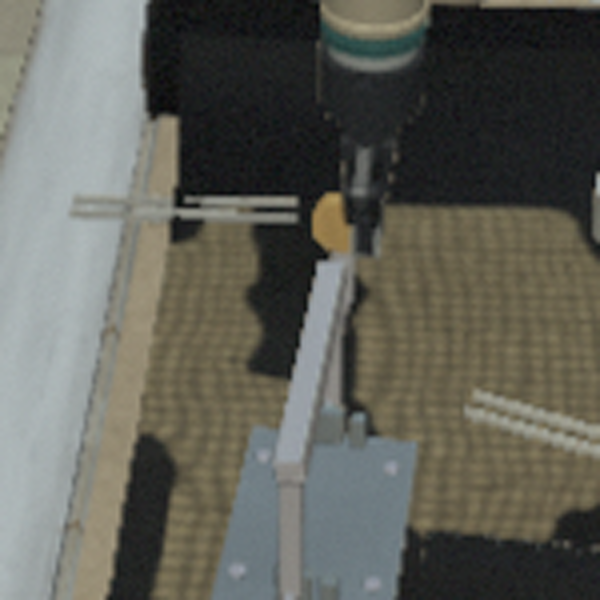

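The frame is nearly up, but the fingers at crop (362,220) sit ahead of the disc centre at about (330,220), so the grip has slid. I'll regrip at the disc centre before the last push.

```bash
python3 - <<'E'
from h import *
np.set_printoptions(precision=4,suppress=True)
c="side";im,d=get_image(c);P=cloud(c,d);h=cv2.cvtColor(im,cv2.COLOR_RGB2HSV).astype(int)
m=np.zeros(d.shape,bool);x0,y0,x1,y1=255,150,290,180
m[y0:y1,x0:x1]=((h[...,1]>110)&(h[...,2]>110))[y0:y1,x0:x1]
vs,us=np.nonzero(m);q=P[m];print(len(q),us.min(),us.max(),vs.min(),vs.max(),np.percentile(q,[3,50,97],axis=0))
# expected projection of disc near face centre for bail angles
def proj(c,p):
    mm=camera_model(c);K=np.array(mm["mtx"]);T=np.linalg.inv(np.array(mm["world_from_camera"]))
    q=T@np.r_[p,1];return np.array([K[0,0]*q[0]/-q[2]+K[0,2],K[1,1]*-q[1]/-q[2]+K[1,2]])
u=np.array([.9953,-.0966,0]);v=np.array([.0966,.9953,0]);H=np.array([.5971,.0259,.036])
for b in(-.4,-.3,-.2,-.1,0):
    f=.1745+b;D=H+.12*(np.sin(f)*u+np.cos(f)*np.array([0,0,1]))
    print(b,"disc",D+.165*v,[proj("side",D+.158*v+dx*u).round(1) for dx in(-.024,0,.024)],"bar near end top L/R",[proj("side",D-.107*v+dx*u+[0,0,.01]).round(1) for dx in(-.01,.01)])
save(cv2.resize(im[155:240,240:310],None,fx=8,fy=8,interpolation=cv2.INTER_CUBIC),"side3.png")
E
```

```text
95 268 276 158 172 [[0.5935 0.1832 0.1393]
 [0.6056 0.1891 0.1592]
 [0.6175 0.197  0.1806]]
-0.4 disc [0.5863 0.1927 0.153 ] [array([257.3, 167. ]), array([265.3, 167.6]), array([273.3, 168.3])] bar near end top L/R [array([246.5, 225.6]), array([254.2, 226.3])]
-0.3 disc [0.5981 0.1916 0.1551] [array([261.2, 166.7]), array([269.2, 167.4]), array([277.2, 168.1])] bar near end top L/R [array([251.1, 225.4]), array([258.8, 226.2])]
-0.2 disc [0.61   0.1904 0.156 ] [array([265.2, 166.8]), array([273.2, 167.5]), array([281.2, 168.2])] bar near end top L/R [array([255.7, 225.6]), array([263.5, 226.3])]
-0.1 disc [0.6219 0.1893 0.1557] [array([269.2, 167.2]), array([277.2, 167.9]), array([285.3, 168.6])] bar near end top L/R [array([260.3, 226.1]), array([268.1, 226.9])]
0 disc [0.6338 0.1881 0.1542] [array([273.2, 168. ]), array([281.2, 168.7]), array([289.2, 169.4])] bar near end top L/R [array([265., 227.]), array([272.8, 227.7])]
```

View pics/side3.png

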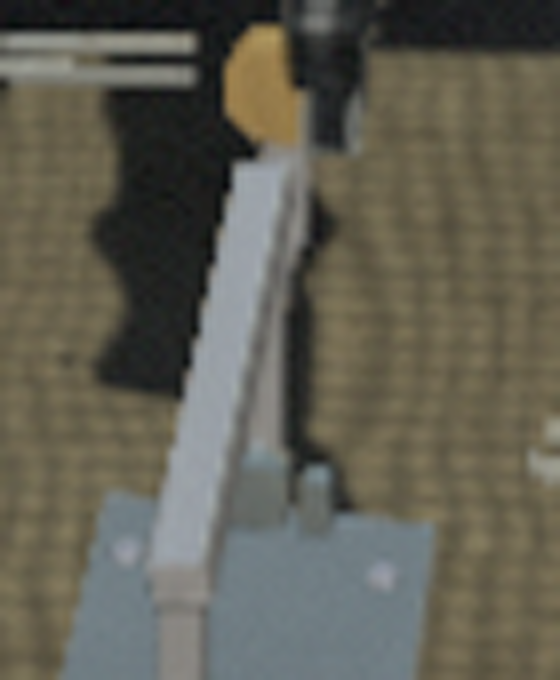

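jog_arm(targets=[[0.03,[0,0,0],0],[0.03,[0,0,0],0],[0.03,[-0.01,0.001,0],0],[0.03,[-0.01,0.001,0],0],[0.0,[0,0,0],0],[0.0,[0,0,0],0],[0.0,[0,0,0],0],[0.0,[0,0,0],0]], force=80)

```text
clock: 8.05
position: [0.615, 0.1919, 0.152]
ee_rot: [-0.035, 0.034, 0.706, -0.706]
contact_force: [-5.1, 1.5, 5.5]
width: 0.0132
```

jog_arm(targets=[[0.0,[0.006,-0.0006,0],0],[0.0,[0.006,-0.0006,-0.0003],0],[0.0,[0.006,-0.0006,-0.0005],0],[0.0,[0,0,0],0]])

```text
clock: 8.55
position: [0.632, 0.1903, 0.1505]
ee_rot: [-0.036, 0.033, 0.706, -0.706]
contact_force: [-5.3, 2.7, 5.9]
width: 0.013
```

jog_arm(targets=[[0.0,[0.004,-0.0004,-0.0005],0],[0.0,[0.004,-0.0004,-0.0007],0],[0.0,[0,0,0],0]])

```text
clock: 8.93
position: [0.6352, 0.19, 0.1499]
ee_rot: [-0.039, 0.029, 0.706, -0.706]
contact_force: [-17.7, 1.8, 12.3]
width: 0.0132
```

```bash
python3 - <<'E'
from h import *
im,d=get_image("side")
save(cv2.resize(im[155:240,240:310],None,fx=8,fy=8,interpolation=cv2.INTER_CUBIC),"side4.png")
E
```

```text
(no output)
```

View pics/side4.png

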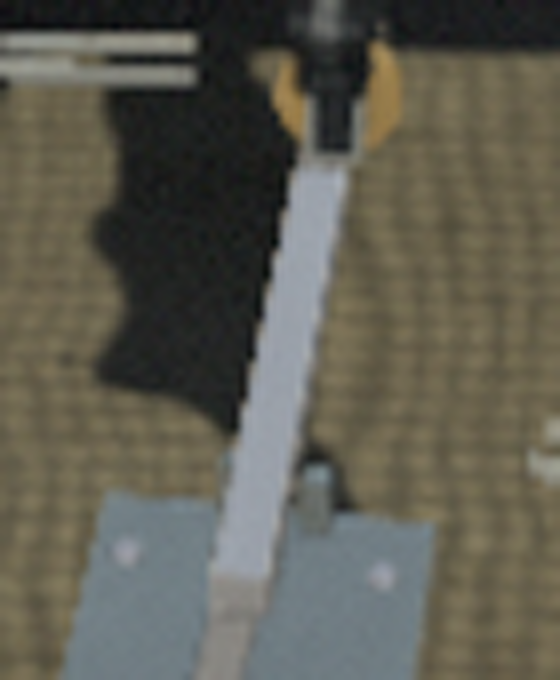

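The force rose to 18 N and the bar end is at px (266,227), which matches the raised pose. The frame is at its stop, so I'll release and rise.

jog_arm(targets=[[0.035,[0,0,0],0],[0.035,[0,0,0],0],[0.04,[-0.004,0,0.01],0],[0.05,[0,0,0.03],0],[0.05,[0,0,0.04],0],[0.05,[0,0,0.03],0],[0.05,[-0.02,-0.03,0.02],0.15],[0.05,[-0.02,-0.04,0.0],0.18]])

```text
clock: 9.98
position: [0.599, 0.1188, 0.2825]
ee_rot: [-0.087, 0.082, -0.702, 0.702]
contact_force: [-0.4, -0.6, 0.4]
width: 0.05
```

```bash
python3 - <<'E'
from h import *
print(manip.get_state()["position"])
im,d=get_image("side");np.savez("side5.npz",im=im,d=d)
a,d=get_image("top");np.savez("top5.npz",im=a,d=d)
save(cv2.resize(im[155:240,240:310],None,fx=8,fy=8,interpolation=cv2.INTER_CUBIC),"side5.png")
save(cv2.resize(a[170:280,190:310],None,fx=6,fy=6,interpolation=cv2.INTER_CUBIC),"top5.png")
E
```

```text
[0.59900604 0.11883033 0.28252632]
```

View pics/side5.png

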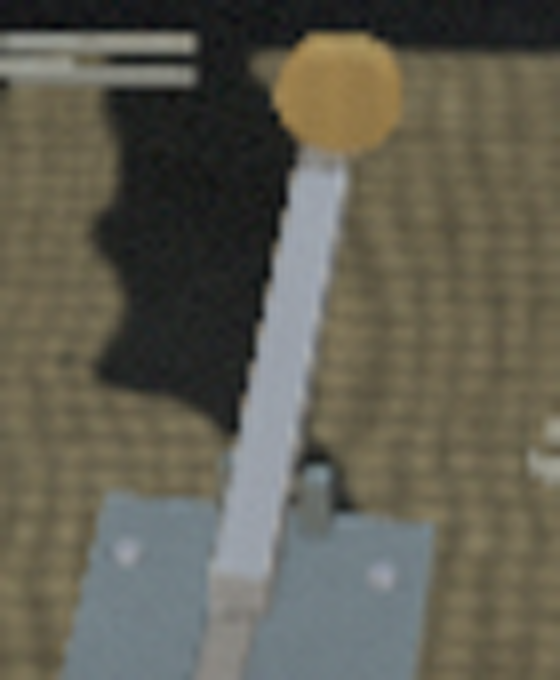

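View pics/top5.png

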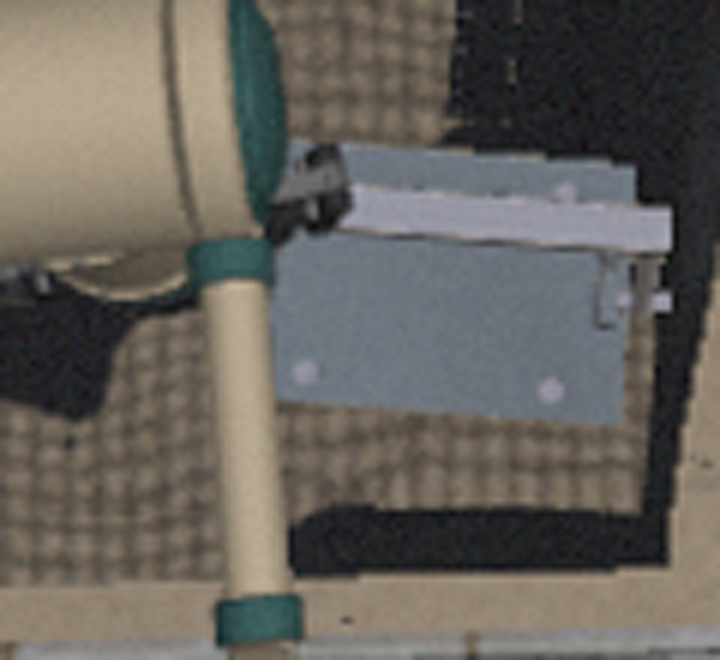

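jog_arm(targets=[[0.07,[-0.012,-0.037,0],0.1535],[0.08,[-0.012,-0.037,0],0.1535],[0.084,[-0.012,-0.037,0],0.1535],[0.084,[-0.012,-0.037,0],0.1535],[0.084,[-0.012,-0.037,0],0.1535],[0.084,[-0.012,-0.037,0],0.1535],[0.084,[-0.012,-0.037,-0.02],0.1535],[0.084,[-0.012,-0.037,-0.03],0.1535],[0.084,[-0.012,-0.037,-0.03],0.1535],[0.084,[-0.012,-0.038,-0.03],0.1535]], force=40)

```text
clock: 11.32
position: [0.4783, -0.2534, 0.1694]
ee_rot: [0.548, -0.547, 0.447, -0.448]
contact_force: [1.5, 0.2, 0.2]
width: 0.0844
```

```bash
python3 - <<'E'
from h import *
from scipy.spatial.transform import Rotation as R
s=manip.get_state();q=s["ee_rot"];z=R.from_quat([q[1],q[2],q[3],q[0]]).as_matrix()[:,2];print(s["position"],np.arctan2(z[1],z[0]),s["qpos"])
im,d=get_image("side");a,d=get_image("top");np.savez("top6.npz",im=a,d=d)
save(cv2.resize(im[260:360,170:270],None,fx=6,fy=6,interpolation=cv2.INTER_CUBIC),"side6.png")
save(cv2.resize(a[170:280,190:310],None,fx=6,fy=6,interpolation=cv2.INTER_CUBIC),"top6.png")
E
```

```text
[ 0.47832778 -0.25339593  0.16938126] 0.20075343132556484 [-6.15983566e-01  2.81419711e-01  1.70380145e+00  4.28771562e-04
  1.15405816e+00 -8.16908777e-01]
```

View pics/side6.png

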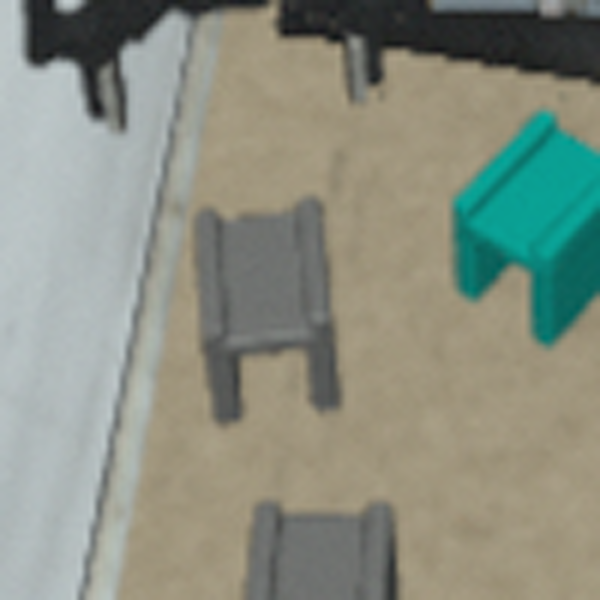

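View pics/top6.png

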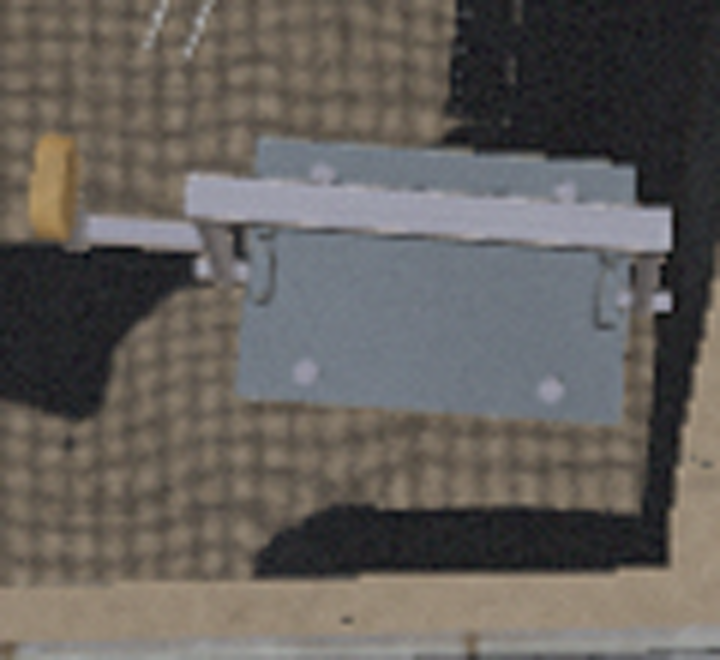

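```bash
python3 - <<'E'
from h import *
np.set_printoptions(precision=4,suppress=True)
q=np.array([ray_z("top",(190+(u+.5)/6-.5,170+(v+.5)/6-.5),.164)[:2] for u,v in[(187,175),(671,208),(671,250),(187,217)]])
print(q.mean(0),[np.linalg.norm(q[i]-q[i-1]) for i in range(4)],np.arctan2(*(q[0]-q[1])),np.arctan2(*(q[3]-q[2])))
d=np.array(ray_z("top",(190+(54+.5)/6-.5,170+(187+.5)/6-.5),.170))[:2];print("disc",d)
E
```

```text
[0.6199 0.024 ] [np.float64(0.018535563463669788), np.float64(0.2126756269630993), np.float64(0.018482065322700733), np.float64(0.21232206381692154)] 0.09265761763631981 0.09252592047836898
disc [0.6343 0.187 ]
```

jog_arm(targets=[[0.084,[0,0,-0.04],0],[0.084,[0,0,-0.04],0],[0.084,[0,0,-0.03],0],[0.084,[0,0,-0.016],0],[0.07,[0,0,0],0],[0.058,[0,0,0],0],[0.045,[0,0,0],0],[0.03,[0,0,0],0],[0.03,[0,0,0],0]], force=40)

```text
clock: 12.55
position: [0.479, -0.2525, 0.0452]
ee_rot: [0.547, -0.546, 0.447, -0.45]
contact_force: [0.9, 0.4, 6.5]
width: 0.0517
```

jog_arm(targets=[[0.03,[0,0,0.03],0],[0.03,[0,0,0.05],0],[0.03,[0,0,0.06],0],[0.03,[0,0,0.06],0],[0.03,[0.01,0.021,0.01],0],[0.03,[0.02,0.046,0],-0.05],[0.03,[0.02,0.046,0],-0.05],[0.03,[0.02,0.046,0],-0.05],[0.03,[0.02,0.046,0],-0.05],[0.03,[0.02,0.046,0],-0.05]], force=50)

```text
clock: 13.8
position: [0.5878, 0.0005, 0.2535]
ee_rot: [0.486, -0.486, 0.514, -0.514]
contact_force: [0.8, 0.2, 0.1]
width: 0.051
```

jog_arm(targets=[[0.03,[0.02,0.046,0],-0.045],[0.03,[0.015,0.034,0],0],[0.03,[0,0,0],0],[0.03,[0,0,0],0]])

```text
clock: 14.3
position: [0.6221, 0.0786, 0.2533]
ee_rot: [0.474, -0.476, 0.524, -0.524]
contact_force: [-0.2, 0.5, -1.4]
width: 0.0515
```

```bash
cat > snap.py <<'E'
import sys
from h import *
from scipy.spatial.transform import Rotation as R
np.set_printoptions(precision=4,suppress=True)
n=sys.argv[1]
s=manip.get_state();q=s["ee_rot"];z=R.from_quat([q[1],q[2],q[3],q[0]]).as_matrix()[:,2];print(s["clock"],s["position"],"psi",np.arctan2(z[1],z[0]),s["qpos"],s["contact_force"],s["width"])
im,d=get_image("side");np.savez("side%s.npz"%n,im=im,d=d);a,d=get_image("top");np.savez("top%s.npz"%n,im=a,d=d)
save(cv2.resize(im[110:245,220:330],None,fx=5,fy=5,interpolation=cv2.INTER_CUBIC)[:600],"side%s.png"%n)
save(cv2.resize(a[160:260,180:310],None,fx=6,fy=6,interpolation=cv2.INTER_CUBIC),"top%s.png"%n)
E
python3 snap.py 7
```

```text
14.3 [0.6221 0.0786 0.2533] psi -0.09782934641832836 [ 0.0153  0.3531  1.3782 -0.0009  1.4118  0.1132] [-0.1623  0.4617 -1.4329] 0.05149875069599864
```

View pics/side7.png

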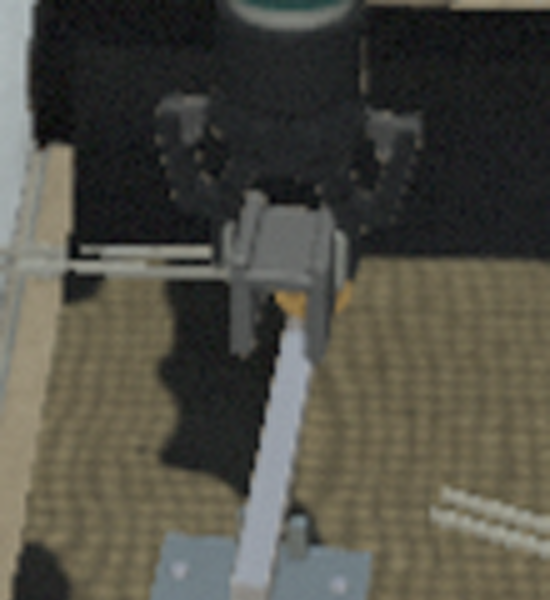

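View pics/top7.png

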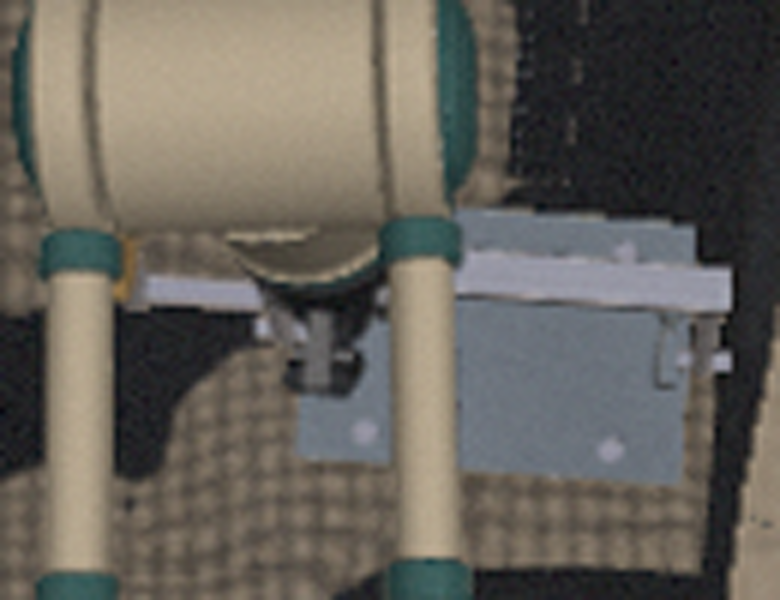

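```bash
python3 - <<'E'
from h import *
np.set_printoptions(precision=4,suppress=True)
p=lambda u,v,s=5,o=(220,110):(o[0]+(u+.5)/s-.5,o[1]+(v+.5)/s-.5)
B=ray_z("side",p(250,582),.164);print("bar near end",B)
b2=ray_z("side",p(297,345),.164);print("bar further",b2)
v=np.array([.095,.9955])
def barx(y): return B[0]+(y-B[1])*v[0]/v[1]
for (u,w) in((279,352),):
    L=ray_z("side",p(u,w),.2085);print("slot bottom centre",L,"bar x there (side)",barx(L[1]), "top-based",.6199+(L[1]-.024)*v[0]/v[1])
T=ray_z("side",p(287,243),.2535+.019);print("top near-edge centre", T,"bar x",barx(T[1]))
E
```

```text
bar near end [ 0.6091 -0.0773  0.164 ]
bar further [0.628  0.1204 0.164 ]
slot bottom centre [0.6193 0.0565 0.2085] bar x there (side) 0.6218929959455856 top-based 0.6230001145933592
top near-edge centre [0.6225 0.0675 0.2725] bar x 0.6229408410228985
```

jog_arm(targets=[[0.03,[0.002,0,-0.02],0],[0.03,[0,0,-0.02],0],[0.03,[0,0,-0.015],0],[0.03,[0,0,0],0]])

```text
clock: 14.9
position: [0.6239, 0.0783, 0.1975]
ee_rot: [0.474, -0.475, 0.525, -0.524]
contact_force: [-0.7, 0.2, -1.1]
width: 0.0511
```

Legs are past the bar top with no contact, so I'll keep lowering.

jog_arm(targets=[[0.03,[0,0,-0.012],0],[0.03,[0,0,-0.01],0],[0.03,[0,0,-0.006],0],[0.03,[0,0,-0.003],0],[0.03,[0,0,0],0]])

```text
clock: 15.52
position: [0.6248, 0.0791, 0.1676]
ee_rot: [0.475, -0.475, 0.524, -0.524]
contact_force: [0.2, 0.5, -1.3]
width: 0.0517
```

jog_arm(targets=[[0.03,[0,0,-0.002],0],[0.03,[0,0,-0.001],0],[0.03,[0,0,0],0]])

```text
clock: 15.9
position: [0.625, 0.0791, 0.1654]
ee_rot: [-0.475, 0.475, -0.524, 0.524]
contact_force: [-1.0, 0.8, 2.5]
width: 0.0512
```

Slight contact at about the expected height. I'll open, rise and look.

jog_arm(targets=[[0.06,[0,0,0],0],[0.07,[0,0,0],0],[0.08,[0,0,0.005],0],[0.08,[0,0,0.04],0],[0.08,[0,0,0.05],0],[0.084,[-0.02,-0.05,0.01],0],[0.084,[-0.02,-0.058,0],0.01],[0.084,[-0.02,-0.058,0],0.01],[0.084,[-0.02,-0.058,0],0.02]], force=40)

```text
clock: 17.02
position: [0.5442, -0.1466, 0.2703]
ee_rot: [-0.486, 0.485, -0.514, 0.514]
contact_force: [0.9, -0.0, 0.0]
width: 0.0839
```

```bash
python3 snap.py 8
```

```text
17.025 [ 0.5442 -0.1466  0.2703] psi -0.056887176053472904 [-0.3866  0.2464  1.4916 -0.0001  1.4021 -0.3297] [ 0.9267 -0.0232  0.0062] 0.08391814728872933
```

View pics/side8.png

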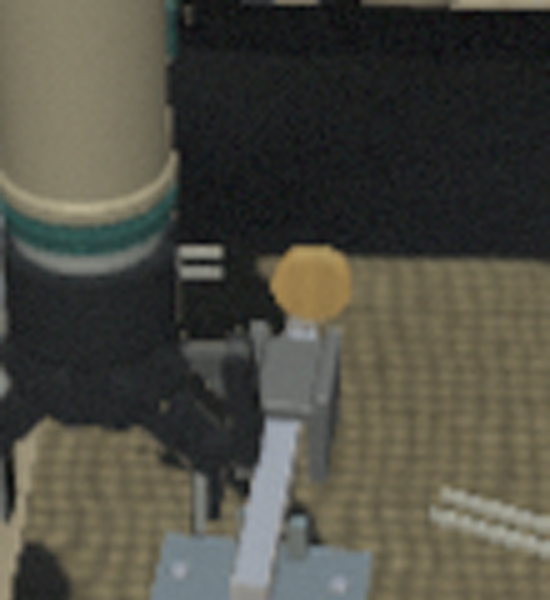

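View pics/top8.png

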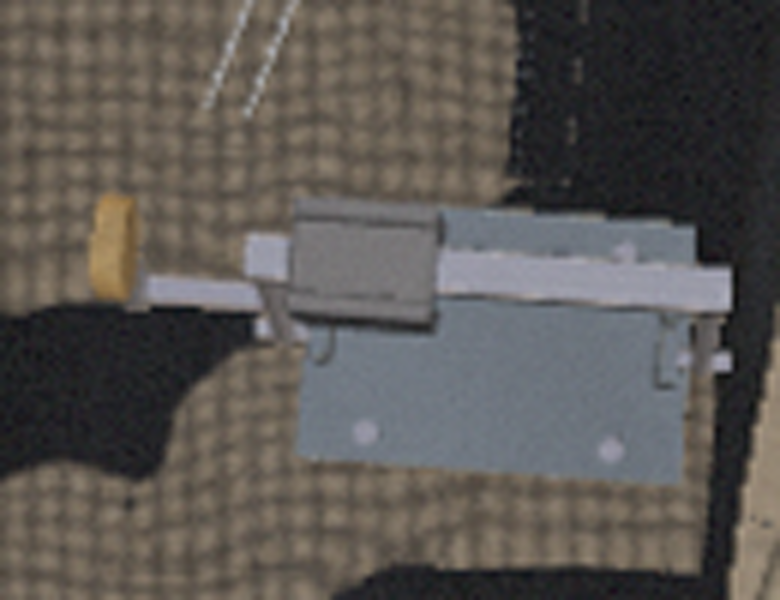

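jog_arm(targets=[[0.084,[-0.005,-0.05,0],0.017],[0.084,[-0.006,-0.05,0],0.018],[0.084,[-0.005,-0.05,0],0.017],[0.084,[-0.006,-0.05,-0.03],0.018],[0.084,[-0.005,-0.0465,-0.05],0.017],[0.084,[0,0,-0.03],0],[0.084,[0,0,-0.03],0],[0.084,[0,0,0],0]])

```text
clock: 18.12
position: [0.5172, -0.3859, 0.1316]
ee_rot: [0.507, -0.507, 0.495, -0.491]
contact_force: [-0.0, -0.1, 0.5]
width: 0.084
```

```bash
python3 snap.py 9; python3 - <<'E'
from h import *
im=np.load("side9.npz")["im"]
save(cv2.resize(im[290:390,170:290],None,fx=5,fy=5,interpolation=cv2.INTER_CUBIC),"side9b.png")
E
```

```text
18.125 [ 0.5172 -0.3859  0.1316] psi 0.028965754268985275 [-0.7489  0.4616  1.5144  0.0004  1.1715 -0.778 ] [-0.0081 -0.117   0.4657] 0.08401200847965531
```

View pics/side9b.png

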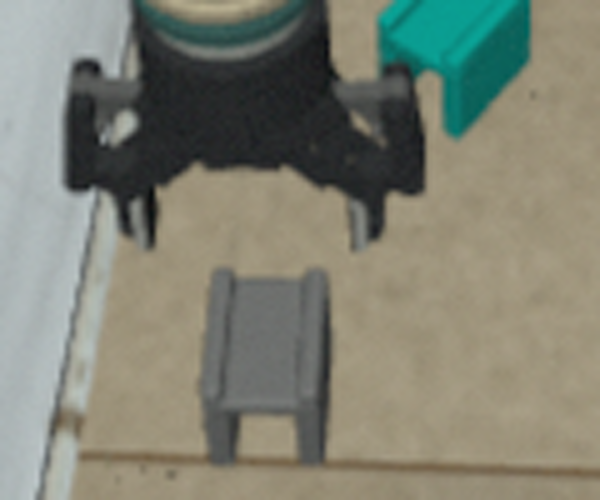

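jog_arm(targets=[[0.084,[0,-0.007,-0.03],0],[0.084,[0,0,-0.03],0],[0.084,[0,0,-0.026],0],[0.084,[0,0,0],0],[0.07,[0,0,0],0],[0.058,[0,0,0],0],[0.045,[0,0,0],0],[0.03,[0,0,0],0],[0.03,[0,0,0],0]], force=40)

```text
clock: 19.35
position: [0.5191, -0.3952, 0.05]
ee_rot: [0.507, -0.507, 0.491, -0.494]
contact_force: [0.3, 0.2, 5.3]
width: 0.0516
```

jog_arm(targets=[[0.03,[0,0,0.03],0],[0.03,[0,0,0.06],0],[0.03,[0,0,0.06],0],[0.03,[0,0.01,0.06],0],[0.03,[0.012,0.046,0],-0.025],[0.03,[0.014,0.051,0],-0.025],[0.03,[0.014,0.051,0],-0.025],[0.03,[0.014,0.051,0],-0.025],[0.03,[0.014,0.051,0],-0.025],[0.03,[0.014,0.051,0],0]], force=50)

```text
clock: 20.6
position: [0.6003, -0.0817, 0.2581]
ee_rot: [-0.475, 0.475, -0.523, 0.524]
contact_force: [-0.1, -0.2, -1.9]
width: 0.0512
```

jog_arm(targets=[[0.03,[0.012,0.046,0],0],[0.03,[0.0015,0.0075,0],0],[0.03,[0,0,0],0]])

```text
clock: 20.98
position: [0.6135, -0.0298, 0.258]
ee_rot: [-0.475, 0.476, -0.523, 0.523]
contact_force: [0.4, -0.7, -1.0]
width: 0.0512
```

```bash
python3 snap.py 10
```

```text
20.975 [ 0.6135 -0.0298  0.258 ] psi -0.09477742424943261 [-0.1613  0.3306  1.4008 -0.0008  1.4106 -0.0663] [ 0.3513 -0.7067 -0.9777] 0.051245852213826826
```

View pics/side10.png

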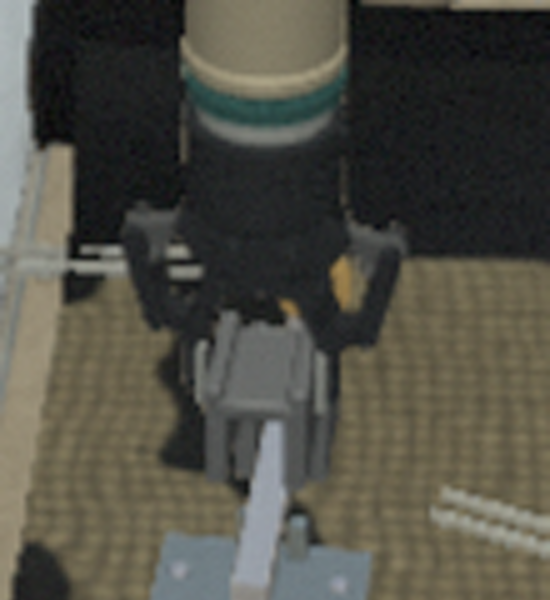

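jog_arm(targets=[[0.03,[0.001,0,-0.02],0],[0.03,[0,0,-0.02],0],[0.03,[0,0,-0.013],0],[0.03,[0,0,0],0]])

```text
clock: 21.58
position: [0.614, -0.0308, 0.2041]
ee_rot: [0.475, -0.476, 0.524, -0.523]
contact_force: [0.1, -0.3, -0.9]
width: 0.0515
```

jog_arm(targets=[[0.03,[0,0,-0.012],0],[0.03,[0,0,-0.01],0],[0.03,[0,0,-0.006],0],[0.03,[0,0,-0.004],0],[0.03,[0,0,0],0]])

```text
clock: 22.2
position: [0.6146, -0.0298, 0.1728]
ee_rot: [0.475, -0.476, 0.523, -0.523]
contact_force: [0.1, 0.1, -1.2]
width: 0.051
```

jog_arm(targets=[[0.03,[0,0,-0.002],0],[0.03,[0,0,-0.001],0],[0.03,[0,0,0],0]])

```text
clock: 22.58
position: [0.6149, -0.0299, 0.1703]
ee_rot: [-0.476, 0.475, -0.523, 0.524]
contact_force: [0.3, 0.7, -1.4]
width: 0.051
```

jog_arm(targets=[[0.03,[0,0,-0.001],0],[0.03,[0,0,0],0]])

```text
clock: 22.82
position: [0.6149, -0.0299, 0.1702]
ee_rot: [-0.476, 0.475, -0.523, 0.524]
contact_force: [-2.9, 0.7, 6.9]
width: 0.0512
```

jog_arm(targets=[[0.06,[0,0,0],0],[0.07,[0,0,0],0],[0.08,[0,0,0.005],0],[0.08,[0,0,0.045],0],[0.08,[0,0,0.05],0],[0.07,[-0.014,0.043,0.01],0.1675],[0.06,[-0.014,0.044,0],0.1675],[0.05,[-0.014,0.044,0],0.1675],[0.05,[-0.015,0.044,0],0.1675],[0.05,[-0.014,0.044,0],0.1675]], force=40)

```text
clock: 24.08
position: [0.5432, 0.1904, 0.2794]
ee_rot: [0.648, -0.648, 0.283, -0.283]
contact_force: [0.5, -0.1, -0.9]
width: 0.0502
```

jog_arm(targets=[[0.05,[-0.014,0.044,0],0.1675],[0.05,[-0.015,0.044,0],0.1675],[0.05,[-0.014,0.044,-0.03],0.1675],[0.05,[-0.014,0.044,-0.05],0.1675],[0.05,[-0.015,0.042,-0.06],0.1675],[0.05,[0,0,0],0]])

```text
clock: 24.82
position: [0.4717, 0.3972, 0.1486]
ee_rot: [-0.706, 0.709, 0.001, -0.007]
contact_force: [0.4, -0.5, -0.3]
width: 0.05
```

```bash
python3 snap.py 11; python3 - <<'E'
from h import *
im=np.load("side11.npz")["im"]; a=np.load("top11.npz")["im"]
save(cv2.resize(im[110:190,190:290],None,fx=6,fy=6,interpolation=cv2.INTER_CUBIC),"side11b.png")
save(cv2.resize(a[210:310,80:200],None,fx=6,fy=6,interpolation=cv2.INTER_CUBIC),"top11b.png")
E
```

```text
24.825 [0.4717 0.3972 0.1486] psi 1.5822886280258786 [ 0.5866  0.4096  1.5577  0.0008  1.1835 -0.996 ] [ 0.4309 -0.457  -0.3026] 0.049965770335823306
```

View pics/side11b.png

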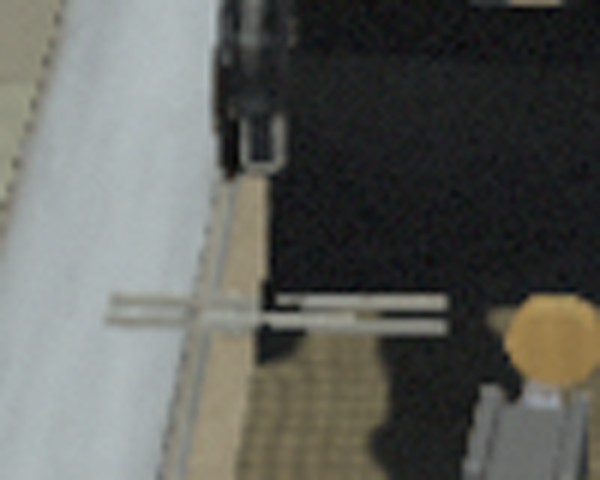

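View pics/top11b.png

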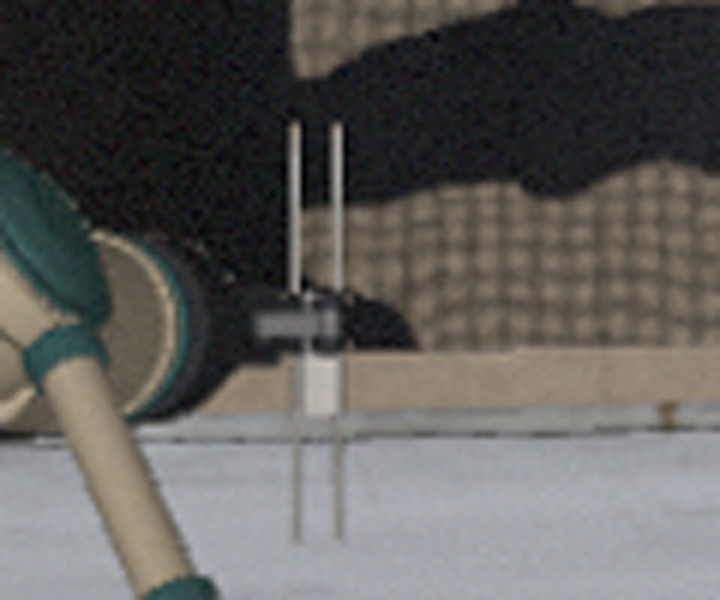

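View pics/top11.png

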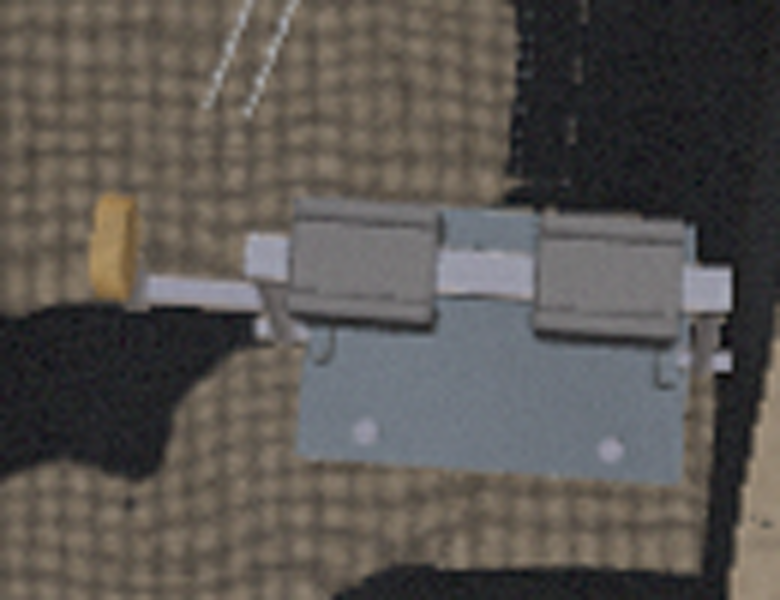

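View pics/side11.png

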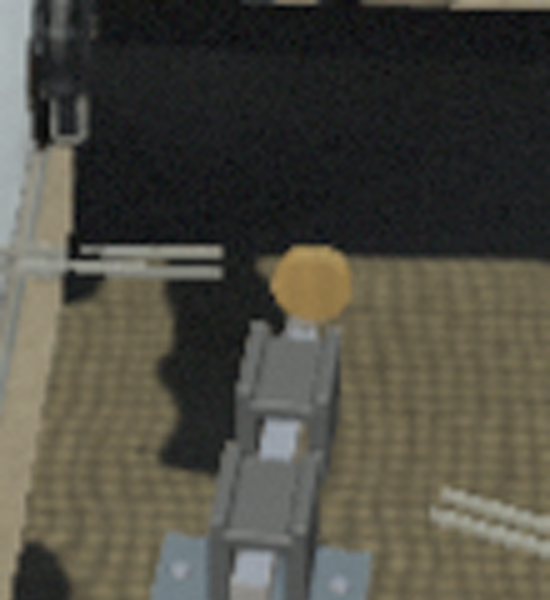

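jog_arm(targets=[[0.05,[0,0.009,-0.04],0],[0.05,[0,0,-0.04],0],[0.05,[0,0,-0.03],0],[0.05,[0,0,-0.015],0],[0.04,[0,0,0],0],[0.035,[0,0,0],0]], force=30)

```text
clock: 25.68
position: [0.4768, 0.4061, 0.0298]
ee_rot: [0.708, -0.706, -0.004, 0.002]
contact_force: [0.4, -0.7, 0.1]
width: 0.035
```

jog_arm(targets=[[0.035,[-0.004,0,-0.005],0],[0.035,[0,0,-0.004],0],[0.03,[0,0,0],0],[0.026,[0,0,0],0],[0.02,[0,0,0],0],[0.01,[0,0,0],0],[0.01,[0,0,0],0]])

```text
clock: 26.55
position: [0.4716, 0.4057, 0.0192]
ee_rot: [0.707, -0.707, -0.003, 0.003]
contact_force: [-0.6, 0.2, 1.0]
width: 0.0214
```

jog_arm(targets=[[0.01,[0,0,0.02],0],[0.01,[0,0,0.04],0],[0.01,[0,0,0.05],0],[0.01,[0,0,0.05],0],[0.01,[0,0,0.05],0],[0.01,[0,0,0.04],-0.05],[0.01,[0,0,0],-0.1],[0.01,[0,0,0],0]], force=50)

```text
clock: 27.55
position: [0.4711, 0.4054, 0.2691]
ee_rot: [-0.705, 0.705, -0.05, 0.05]
contact_force: [0.9, 0.1, -1.3]
width: 0.0208
```

```bash
python3 snap.py 12; python3 - <<'E'
from h import *
im=np.load("side12.npz")["im"]; a=np.load("top12.npz")["im"]
save(cv2.resize(im[60:200,190:330],None,fx=4,fy=4,interpolation=cv2.INTER_CUBIC),"side12b.png")
save(cv2.resize(a[210:310,80:200],None,fx=6,fy=6,interpolation=cv2.INTER_CUBIC),"top12b.png")
E
```

```text
27.55 [0.4711 0.4054 0.2691] psi 1.4301586093231327 [ 0.5987  0.3366  1.3645  0.      1.4406 -0.8314] [ 0.8837  0.1357 -1.3059] 0.02075816066637915
```

View pics/side12b.png

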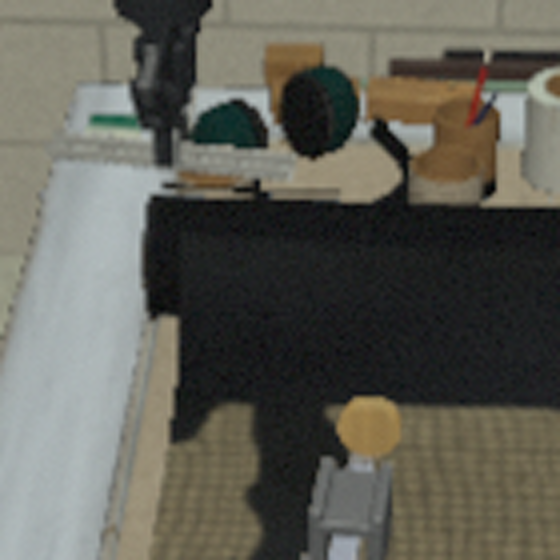

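View pics/top12b.png

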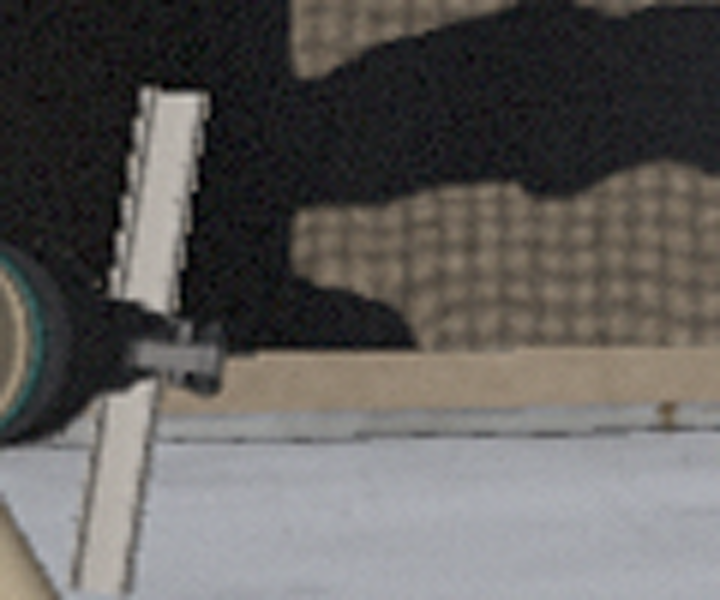

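The top crop shows the offcut held by the middle, from (175,90) to (105,590). Now I'll swing it over the bar.

jog_arm(targets=[[0.01,[0.0165,-0.0424,0],-0.1695],[0.01,[0.0165,-0.0424,0],-0.1695],[0.01,[0.0165,-0.0424,0],-0.1695],[0.01,[0.0165,-0.0424,0],-0.1695],[0.01,[0.0165,-0.0424,0],-0.1695],[0.01,[0.0165,-0.0424,0],-0.1695],[0.01,[0.0165,-0.0424,0],-0.1695],[0.01,[0.0165,-0.0424,0],-0.1695],[0.01,[0.0165,-0.0424,0],-0.1695],[0.01,[0,0,0],0]])

```text
clock: 28.9
position: [0.6206, 0.0207, 0.2674]
ee_rot: [0.474, -0.475, 0.524, -0.524]
contact_force: [0.3, 1.6, -0.4]
width: 0.0209
```

jog_arm(targets=[[0.01,[0,0,0],0],[0.01,[0,0,0],0]])

```text
clock: 29.15
position: [0.6193, 0.0251, 0.2687]
ee_rot: [0.476, -0.476, 0.523, -0.523]
contact_force: [-0.4, 0.2, -1.1]
width: 0.0208
```

```bash
python3 snap.py 13
```

```text
29.15 [0.6193 0.0251 0.2687] psi -0.09438554032972281 [-0.0719  0.3345  1.3686  0.0004  1.4394  0.0224] [-0.4035  0.2493 -1.1151] 0.020846388216899443
```

View pics/side13.png

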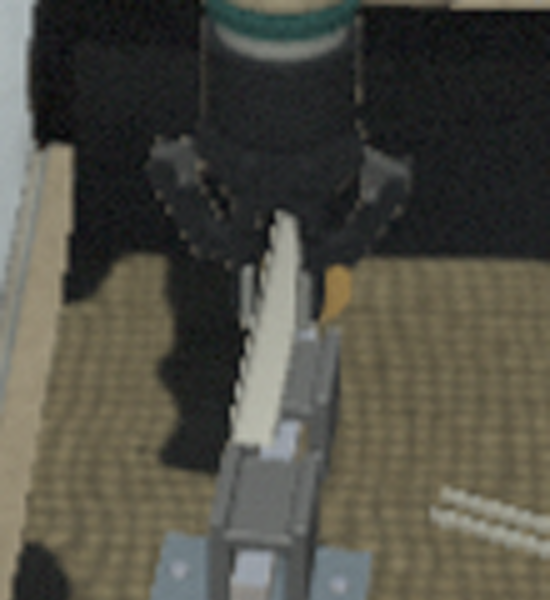

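View pics/top13.png

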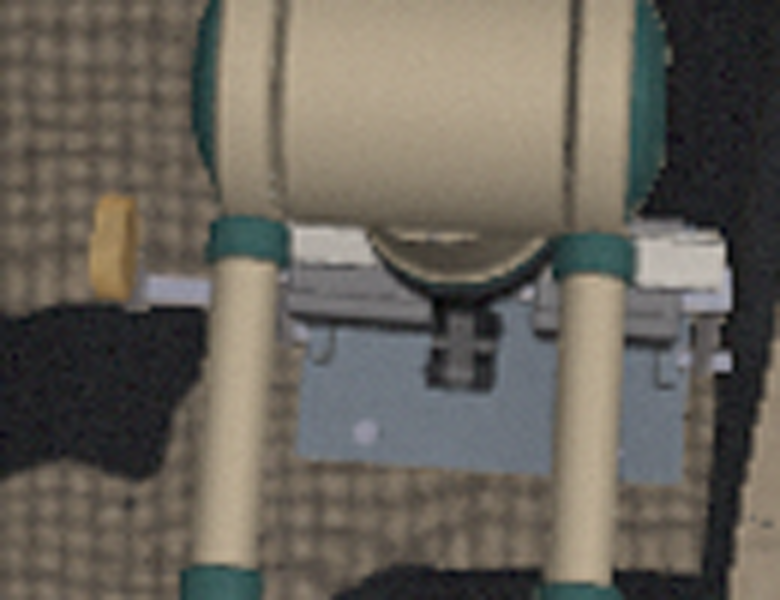

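```bash
python3 - <<'E'
from h import *
np.set_printoptions(precision=4,suppress=True)
def proj(c,p):
    mm=camera_model(c);K=np.array(mm["mtx"]);T=np.linalg.inv(np.array(mm["world_from_camera"]))
    q=T@np.r_[p,1];return np.array([K[0,0]*q[0]/-q[2]+K[0,2],K[1,1]*-q[1]/-q[2]+K[1,2]])
C=np.array([.6193,.0251,.256]);v=np.array([.0945,.9955,0])
for e in(-.1,.1):
    q=proj("side",C+e*v+[0,0,-.0]);print(e,"side crop",(q-[220,110])*5)
    q=proj("top",C+e*v);print("  top crop",(q-[180,160])*6)
z=np.load("side13.npz");P=cloud("side",z["d"]);m=z["im"].astype(int);
for v0 in range(160,200,4):
    row=m[v0,264:285].sum(1);u=264+int(np.argmax(row));print(v0,u,P[v0,u-1:u+2].mean(0))
E
```

```text
-0.1 side crop [250.0979 438.4685]
  top crop [721.2726 263.2829]
0.1 side crop [299.0827 205.139 ]
  top crop [230.5717 228.8566]
160 277 [0.6222 0.0869 0.2528]
164 278 [0.6256 0.0516 0.2654]
168 276 [0.6206 0.0493 0.254 ]
172 277 [0.6237 0.0339 0.2526]
176 274 [0.6165 0.0159 0.2531]
180 275 [0.6196 0.0004 0.2523]
184 275 [ 0.6202 -0.0192  0.2549]
188 274 [ 0.6182 -0.0365  0.2559]
192 273 [ 0.6162 -0.0483  0.2526]
196 273 [ 0.6168 -0.0666  0.2551]
```

Level, and centred over the channels. Lowering.

jog_arm(targets=[[0.01,[0.0007,-0.001,-0.02],0],[0.01,[0,0,-0.02],0],[0.01,[0,0,-0.015],0],[0.01,[0,0,-0.01],0],[0.01,[0,0,0],0]])

```text
clock: 29.88
position: [0.6202, 0.0232, 0.2034]
ee_rot: [0.475, -0.476, 0.524, -0.523]
contact_force: [-0.4, -0.1, -0.4]
width: 0.0209
```

jog_arm(targets=[[0.01,[0,0,-0.004],0],[0.01,[0,0,-0.003],0],[0.01,[0,0,0],0]])

```text
clock: 30.25
position: [0.6205, 0.023, 0.197]
ee_rot: [-0.475, 0.475, -0.524, 0.524]
contact_force: [-0.0, 0.1, -0.8]
width: 0.0207
```

jog_arm(targets=[[0.01,[0,0,-0.0015],0],[0.01,[0,0,0],0]])

```text
clock: 30.5
position: [0.6206, 0.023, 0.1955]
ee_rot: [-0.475, 0.475, -0.523, 0.524]
contact_force: [0.1, 0.0, -0.3]
width: 0.0207
```

```bash
python3 snap.py 14
```

```text
30.5 [0.6206 0.023  0.1955] psi -0.09652756698059566 [-0.075   0.3762  1.4876  0.      1.2776  0.0215] [ 0.0931  0.0331 -0.3345] 0.0207217808536241
```

View pics/side14.png

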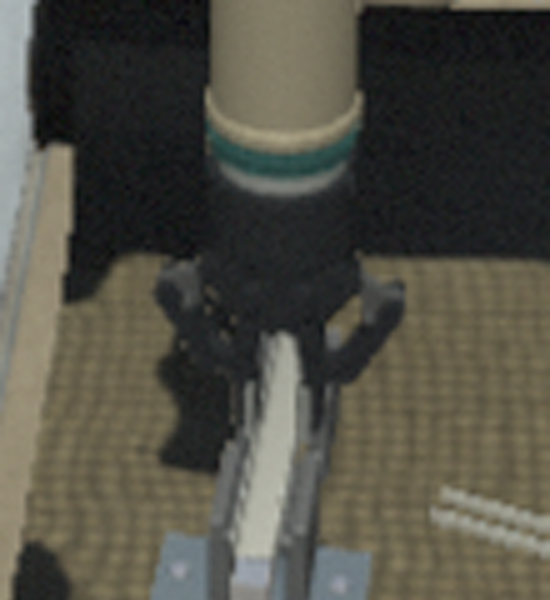

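The offcut is inside both channels. I'll go the last millimetre down until it touches, then release.

jog_arm(targets=[[0.01,[0,0,-0.001],0],[0.01,[0,0,-0.0005],0],[0.01,[0,0,0],0]])

```text
clock: 30.98
position: [0.6206, 0.023, 0.1954]
ee_rot: [-0.476, 0.475, -0.523, 0.524]
contact_force: [-1.9, 0.7, 5.6]
width: 0.0207
```

jog_arm(targets=[[0.028,[0,0,0],0],[0.036,[0,0,0],0],[0.042,[0,0,0],0],[0.044,[0,0,0.01],0],[0.044,[0,0,0.03],0],[0.044,[0,0,0.05],0],[0.044,[-0.04,0,0.03],0],[0.044,[-0.05,-0.03,0.0],0],[0.044,[-0.05,-0.03,0.0],0],[0.044,[-0.02,-0.05,0.0],0]])

```text
clock: 32.22
position: [0.458, -0.0866, 0.3153]
ee_rot: [-0.476, 0.476, -0.523, 0.523]
contact_force: [1.8, -0.5, -1.1]
width: 0.0444
```

jog_arm(targets=[[0.044,[0,-0.06,0],0],[0.044,[0,-0.06,0],0],[0.044,[0,-0.06,0],0],[0.044,[0,0,0],0]])

```text
clock: 32.72
position: [0.4604, -0.2713, 0.314]
ee_rot: [-0.474, 0.474, -0.524, 0.525]
contact_force: [-0.3, 0.7, 0.3]
width: 0.044
```

```bash
python3 snap.py 15; python3 - <<'E'
from h import *
np.set_printoptions(precision=4,suppress=True)
z=np.load("top15.npz");P=cloud("top",z["d"]);a=z["im"]
save(a,"full15.png")
q=P[180:230,190:310].reshape(-1,3);
u=np.array([.9953,-.0954]);v=np.array([.0954,.9953]);C=np.array([.6199,.024])
# bright offcut pixels
m=np.zeros(z["d"].shape,bool);m[180:230,195:310]=True
hi=m&(a.min(2)>165)&(P[...,2]>.15)
vs,us=np.nonzero(hi);w=np.array([ray_z("top",(x,y),.185)[:2] for x,y in zip(us,vs)])-C
print(hi.sum(),"bar-y range",np.percentile(w@v,[1,99]),"bar-x",np.percentile(w@u,[2,50,98]),"z",np.median(P[hi][:,2]))
for lo,h in((-.09,-.03),(-.02,.02),(.03,.09)):
    s=hi.copy();k=((w@v)>lo)&((w@v)<h);print(lo,h,"z med",np.median(P[vs[k],us[k],2]),"x med",np.median((w@u)[k]))
E
```

```text
32.725 [ 0.4604 -0.2713  0.314 ] psi -0.10187643794234329 [-0.6618  0.1831  1.4691 -0.0014  1.4881 -0.5598] [-0.3295  0.7163  0.3495] 0.04402898367253905
489 bar-y range [-0.0989  0.0954] bar-x [-0.0083  0.0004  0.0084] z 0.17957518835660102
-0.09 -0.03 z med 0.17913484474511343 x med 0.0004109433106536513
-0.02 0.02 z med 0.17952279578028751 x med 0.0003352110531847128
0.03 0.09 z med 0.1797492261043967 x med 0.0006340455681459689
```

View pics/side15.png

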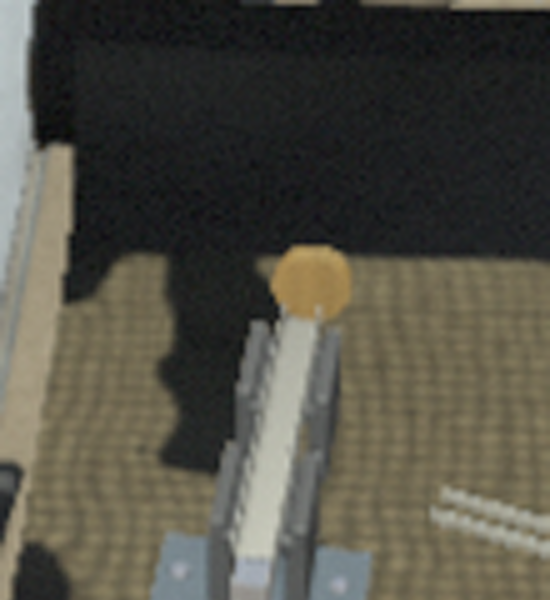

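View pics/top15.png

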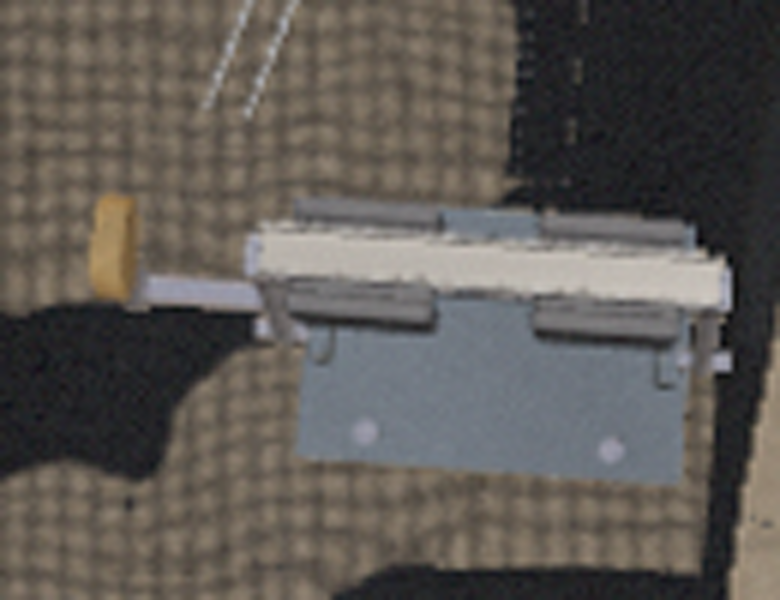

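View pics/full15.png

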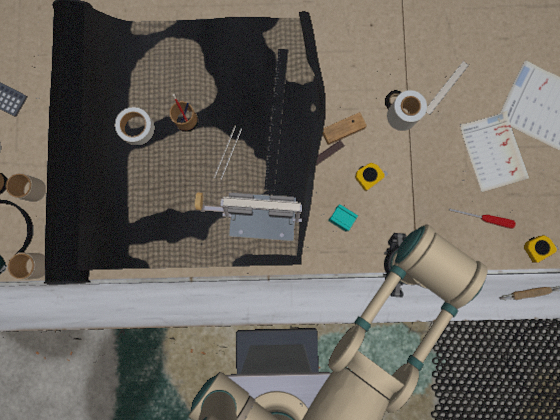

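The offcut lies flat in both channels (web height 0.179 to 0.180 m at both ends and the middle), centred within about 2 mm. The frame is still up, the bystanders haven't moved and the arm is clear, so I'm handing in.

```bash
python3 -c "
from h import *
print(abs(manip.get_state()['qd']).max()); print(sign_off())"
```

```text
0.03355508616801691
the job is handed in; nothing more can be done
None
```

The job is done and handed in, at about 33 s on the robot's clock. The hand-in reports no verdict.

- **Frame:** I raised it by the grip disc until it met its stop; the force rose to about 18 N there. The first pinch slid on the disc when the frame was nearly up, so I regripped at the disc centre and finished. After release, the picture matched the raised pose.
- **Pads:** Both grey pads sit over the bar, one on each half, about 54 mm from the middle, with a gap of about 42 mm between them. I did not touch the turquoise look-alike.
- **Offcut:** The 200 mm offcut lies flat in both channels. It is within about 1 mm across and 2 mm lengthwise of the bar centre. Its measured height agrees to under 1 mm along its length.

In the last pictures the frame was still up and the arm was clear of everything. The other two offcuts and the tape measure were where they started, judged by eye.

Two measurements disagreed early on:
- The networks' point for the long offcut was up to 26 mm off in y between the two cameras. I used my own edge measurements instead, and the grasp confirmed them.
- The side camera showed the folded disc slightly higher than the stated 36 mm. This made no difference to the pinch.

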